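# Lay the glass gel jar in its cradle

### The arm

A 6-joint arm with a two-finger parallel gripper is mounted at the origin on the work surface. World frame = base frame: x ahead of the robot, y to its left, z up, the work surface at z = 0. Lengths are in mm, angles in rad, forces in N, time in s.
With the tool pointing down it reaches from about 275 to 1000 mm from the base axis. Payload 8.4 kg.
Tool frame: the origin (TCP) lies at the very end of the fingers, on their centre line; the grasp point (between the pads) lies 19 mm behind it; z points along the fingers, y is the line along which they close (so a half turn about z gives the same grasp; the last joint's range is limited). The gripper opens to 85 mm and grips with 20 to 120 N. Pads are 22 mm wide; open, the fingers measure 114 mm over their backs; the gripper's body (76 mm by 85 mm) begins 54 mm behind the grasp point. The pads swing forward as they close: fully open they stand 13 mm farther back than shut.
Start: joints at [1.248, 0.353, 1.633, -0, 1.155, -0.002], TCP at [197.077, 593.118, 231.281] pointing down, gripper open.
Joint ranges: [-2.63, 2.63], [-0.92, 2.1], [0.06, 2.66], [-1.3, 4.44], [0, 2.69], [-3.02, 3.02]. Speed limits (rad/s): [2.22, 2.22, 2.79, 3.14, 3.14, 3.14].

### API

Orientations are given as a unit quaternion [w, x, y, z].
In Python, from cell import manip gives the robot as it stands.
- The arm moves only by the shell command python3 -m pendant 'ROWS' [OPENING]. ROWS is JSON, a list of rows, each an object with "dp": the shift along the tool's x, y, z in cm, a list of three; "rot": the turn, a rotation vector about the tool's x, y, z in degrees, a list of three. In form: [{"dp": [x, y, z], "rot": [wx, wy, wz]}, ...]. A call has exactly 10 rows; each row shifts and turns the commanded pose from where the row before left it, along the tool's axes as they then stand; what a row does not reach is not made up. A row lasts 1/10 s, in which the tool goes at most 50 mm and 8.59 degrees, less where a joint would pass 70% of its speed; a pose out of reach is approached as far as the arm can. A call with a gripper value outside its range is refused whole. OPENING is the finger opening in cm, from 0 to 8.54, set as the call begins (- or left out, the last holds). The fingers move at their own pace and stop on an object; the grip force is fixed at half the most. Time passes only in rows, so rows that do not move let the fingers close, or fill a call up. It gives the time, the measured TCP pose, the force, the opening and the grip force at its end, in the units of the state.
- manip.state(): the state, without advancing time (a new reading comes with each control period).
- manip.read_camera(name): name is "scene" or "top" or "wrist"; returns a dict with "frame" (400x640x3 uint8, blue, green, red), "z_map" (400x640 float32, mm along the optical axis (not along the pixel's ray), 0 where there is no reading), "vfov" (degrees; the focal length in pixels is half the picture's height over the tangent of half this angle, whatever the lens; pixels are square), "cx", "cy" (the principal point, pixels), "view" (4x4, takes a point from world to camera coordinates). Camera axes: x right, y down, z forward; pixel columns grow to the right and rows downward; lengths in mm; the calibration is good to about 2 mm. A picture is of the moment at which its call begins.
- manip.finish_job(): hands the job in; it is judged then, once.
The state is a dict: "time": time; "joint_positions": joint angles; "joint_vel": joint speeds; "joint_efforts": joint torques, N m; "tcp_pos": TCP position; "tcp_rot": TCP orientation; "ft_force": force on the tool from outside, world axes, zero at the start; "torque": the same for the moment, N m; "gripper_width": opening from 0.0 (shut) to 1.0 (fully open); "gripper_force": force on a finger pad.
Only numpy, scipy, OpenCV 4.12 (cv2) and the standard library are available. Lean on these libraries where they do the work, as an engineer would, in place of code of your own. Each camera call takes 0.05 s, during which the arm holds its last target. There are 200 camera calls.

### The job

Lift the purple glass gel jar out of the steel rack, stand it upright on the rubber mat and let go, then take a fresh hold of it and lay it gently on its side in the sloping rod cradle, base at the low blue stop and white lid at the raised end. The glass is thin: grip it lightly, set it down without a knock or a drop, and leave the bell and the other things on the counter alone.

Things in the scene. Friction and masses are not known exactly. Their poses are not given: they have to be found in the camera images.
- jar: Jar of thin purple glass, 52 mm diameter from 0 to 80 mm above its base, fixed white lid 48 mm diameter from 84 to 110 mm (its top); about 0.3 kg. Origin: centre of base; z along its axis to the lid. Starts upright in a rack cell. Breaks if the fingers squeeze it with over 45 N per finger (90 N for both), is pressed or knocked on cradle (over 30 N), mat or rack (40 N), or is dropped.
- jar_lid (a point): Centre of the jar lid's flat top, 110 mm from the base along the jar's z.
- rack: Fixed slotted steel rack: two square cells 64 mm wide inside, side by side along its y, centred 37 mm either side of the origin; cell floor 6 mm, cell walls 62 mm above the counter. Behind the cells (86 to 112 mm along +x) a back plate and teak upstand 80 mm high. Origin: on the counter between the cells. An amber bottle stands in the cell without the jar.
- mat: Fixed flat black rubber mat, 140 x 140 mm, 4 mm thick. Origin: centre of its underside.
- cradle: Fixed cradle: two parallel 12 mm rubber-coated rods on a dark wooden foot (80 x 160 x 10 mm), climbing 15 degrees from the low end at its +y to the raised end at its -y. Rod centres 35 mm apart along x, 27.5 mm below a lying jar's axis; rods 112 mm long. Fingers have free room at both flanks of a lying jar. Origin: centre of its underside.
- cradle_seat (a point): Where the centre of the jar's base belongs: on the lying jar's axis, at the face of the blue stop plate (52 mm wide, square to the rods, reaching 8 mm above that axis), 62 mm above the counter. Axes as cradle.
- cradle_lid (a point): Where the centre of the lid's top belongs: 110 mm from cradle_seat up the 15 degree slope (towards the cradle's -y).
- wax_bottle: Amber bottle with a flat pale metal top, 50 mm in diameter, 105 mm tall, upright in the other rack cell. Bystander. Origin: centre of its base.
- bell (a joint): Push of the bell, 0 when up, 0.006 m when fully pressed.
- bell_top (a point): Top centre of the blue push button (40 mm in diameter) of the bell fixed to the counter. Bystander.
- gauge: Chrome tire gauge lying flat, 153 mm long, 48 mm wide at its round dial, 16 mm high. Bystander. Origin: on the counter 60 mm along x from the dial's centre.
- bumper: Orange plastic bumper guard corner, an L with two legs 90 mm long, 14 mm thick and 45 mm high. Bystander. Origin: on the counter near the inside of the corner; legs run along its x and y.
Things that resemble listed ones, but are neither listed nor needed, are in the scene too. What is shaped like the jar but green, pink or yellow is not meant.

How it is judged (in metres and radians):
On the way:
1. The jar stands upright and released on the mat (angle between jar's own z axis and vertical below 0.1 rad and height (world z) of jar below 0.009 m and x of jar in the frame of mat between -0.055 and 0.055 m and y of jar in the frame of mat between -0.055 and 0.055 m and contact force between jar and mat above 0.5 N and linear speed of jar below 0.02 m/s and contact force between each of the arm, the fingers and jar below 0.1 N), for 0.2 s.
At the end, for the whole second after the job is handed in: The jar lies released and at rest on the cradle's rods, the centre of its base within 16 mm of cradle_seat and the centre of its lid's top within 18 mm of cradle_lid; gauge, bumper guard and amber bottle are within 30 mm of where they began (distance between jar and cradle_seat below 0.016 m and distance between jar_lid and cradle_lid below 0.018 m and contact force between jar and cradle above 1 N and contact force between the fingers and jar below 0.1 N and linear speed of jar below 0.02 m/s and distance of each of gauge, bumper, wax_bottle from where it was at the start of the episode below 0.03 m); the robot touches nothing.
It fails at once if the glass is squeezed too hard by the fingers (more than 45 N per finger, 90 N for both together) (contact force between the fingers and jar above 90 N).
It fails at once if the jar is knocked or pressed with more than 30 N against the cradle, or more than 40 N against mat or rack (contact force between jar and cradle above 30 N or contact force between jar and mat above 40 N or contact force between jar and rack above 40 N).
It fails at once if the bell is rung (pressed more than 3 mm) (value of joint bell above 0.003 m).
It fails at once if the gauge, bumper guard or amber bottle is moved more than 30 mm (distance of any of gauge, bumper, wax_bottle from where it was at the start of the episode above 0.03 m).
It fails at once if the jar is dropped (moves faster than 0.4 m/s with no finger on it, a free fall of about 8 mm) (linear speed of jar above 0.4 m/s and contact force between the fingers and jar below 0.1 N).
It also fails if it takes over 61 s, if anything falls off the work surface, if the arm or the gripper's body presses on something with over 40 N, if the wrist force passes 120 N, or if a joint passes its speed limit or range.

## Working session

There is one attempt and no reset: what is moved stays moved. The work goes in short steps, Python scripts to look and compute and a shell command to move; the robot and the scene stay as the last step left them, time stands still between calls to the robot, and variables do not carry over. Pictures are saved under pics/ and viewed, at most 10 in all, crops included, and the job is handed in when it is done.

```bash
mkdir -p pics
python3 - <<'E'
from cell import manip
import cv2,numpy as np
print(manip.state())
for n in("scene","top"):
    c=manip.read_camera(n);cv2.imwrite(f"pics/{n}0.png",c["frame"]);np.savez(f"{n}0.npz",**c)
    print(n,c["vfov"],c["cx"],c["cy"],np.round(c["view"],3).tolist(),(c["z_map"]>0).mean())
E
```

```text
{'time': 0.0, 'joint_positions': array([ 1.24760984e+00,  3.53662392e-01,  1.63414724e+00, -3.26386328e-05,
        1.15520534e+00, -2.42361916e-03]), 'joint_vel': array([ 0.002172  ,  0.00032512, -0.00129795, -0.00060303,  0.00016733,
       -0.00068035]), 'joint_efforts': array([-7.88956568e-04, -6.05229521e+01, -3.42072952e+01, -2.95107793e-04,
        9.29781119e-03,  9.94653533e-06]), 'tcp_pos': array([196.92576043, 592.65253644, 230.5471844 ]), 'tcp_rot': array([-1.00541501e-04,  1.59688203e-01,  9.87167246e-01, -7.04175055e-04]), 'ft_force': array([0.53026621, 0.30365286, 0.12230556]), 'torque': array([-0.03673601, -0.03122801, -0.03296365]), 'gripper_force': 0.0, 'gripper_width': 1.000474796007925}
scene 57.15612715382243 323.36103594486644 196.03065217137106 [[0.764, 0.645, -0.019, -415.424], [0.414, -0.513, -0.752, -140.855], [-0.494, 0.567, -0.659, 1329.992], [0.0, 0.0, 0.0, 1.0]] 0.9959765625
top 49.43369548354371 316.5283250939299 197.81702960879693 [[-0.022, -1.0, -0.013, 49.482], [-0.981, 0.024, -0.19, 527.327], [0.19, 0.009, -0.982, 1122.463], [0.0, 0.0, 0.0, 1.0]] 0.99609375
```

View pics/scene0.png

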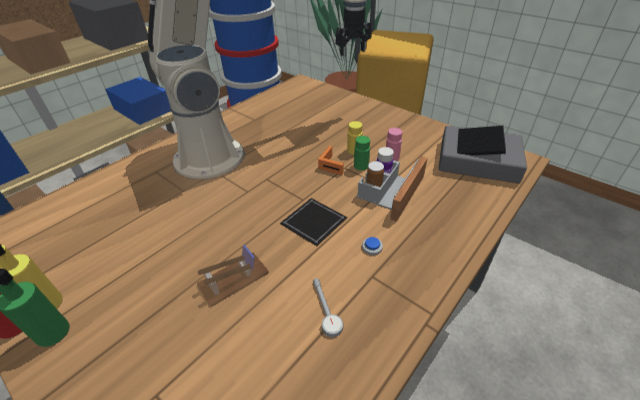

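View pics/top0.png

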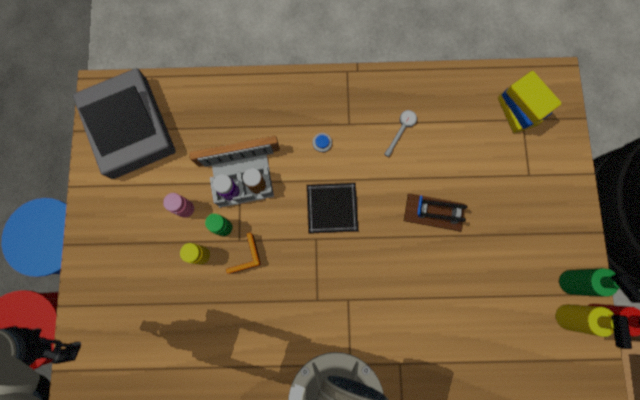

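The scene view shows the purple jar (385,158) next to the amber bottle (375,172) in the rack, with green, pink and yellow decoys to its left. In the top view the jar lid is at about (226,184), the amber bottle at (253,178), the mat at (332,207), the cradle at (436,211) with its blue stop at (420,205), and the bell at (322,142).

```bash
cat > h.py <<'E'
import numpy as np,cv2
def pts(c):
    f=200/np.tan(np.radians(float(c["vfov"]))/2);z=c["z_map"]
    v,u=np.mgrid[:400,:640]
    P=np.stack([(u-c["cx"])/f*z,(v-c["cy"])/f*z,z],-1)
    R=c["view"][:3,:3];t=c["view"][:3,3]
    return (P-t)@R
def box(uv0,uv1):
    m=np.zeros((400,640),bool);m[uv0[1]:uv1[1],uv0[0]:uv1[0]]=1;return m
E
python3 - <<'E'
from h import *
c=dict(np.load("top0.npz"));W=pts(c);f=c["frame"];hsv=cv2.cvtColor(f,cv2.COLOR_BGR2HSV)
H,S,V=[hsv[...,i].astype(int) for i in range(3)]
def rep(n,m):
    p=W[m];print(n,m.sum(),np.round(np.median(p,0),1),np.round(p.min(0)),np.round(p.max(0)))
    return p
Z=W[...,2]
b=box((205,140),(280,210))
rep("table",box((290,250),(310,300)))
lids=b&(Z>95)
n,l,st,ce=cv2.connectedComponentsWithStats(lids.astype(np.uint8))
for i in range(1,n):
    if st[i,4]>20:
        rep("lid",l==i);print(st[i],ce[i],np.median(f[l==i],0)); p=W[l==i][:,:2].astype(np.float32);print(cv2.minEnclosingCircle(p), cv2.minAreaRect(p))
p=rep("mat",box((300,175),(365,240))&(V<70)&(Z<25));print(cv2.minAreaRect(p[:,:2].astype(np.float32)))
cb=box((395,185),(480,240))
p=rep("foot",cb&(Z>5)&(Z<16));print(cv2.minAreaRect(p[:,:2].astype(np.float32)))
p=rep("blue",cb&(H>100)&(H<130)&(S>110)&(Z>15))
p=rep("back",box((185,130),(285,170))&(Z>70)&(Z<90));print(cv2.minAreaRect(p[:,:2].astype(np.float32)))
p=rep("cells",b&(Z>54)&(Z<68));print(cv2.minAreaRect(p[:,:2].astype(np.float32)))
for x in ("green",((200,210),(235,240))),("pink",((160,190),(195,220))),("bell",((310,130),(335,153))),("bumper",((222,230),(265,276))): rep(x[0],box(*x[1])&(Z>12))
for n,a,d in(("r",(190,130),(285,215)),("c",(395,180),(480,240))):
    cv2.imwrite(f"pics/{n}.png",cv2.resize(f[a[1]:d[1],a[0]:d[0]],None,fx=4,fy=4))
i=np.hstack([cv2.resize(cv2.imread(f"pics/{n}.png"),(390,350)) for n in "rc"]);cv2.imwrite("pics/crop1.png",i)
E
```

```text
table 1000 [325.5  88.4   0.7] [261.  27.  -7.] [ 394.  116. 1203.]
lid 292 [575.4 202.5 111.3] [305.  27.  96.] [ 600.  226. 1203.]
[243 168  19  20 292] [251.97260274 177.15410959] [161. 162. 161.]
((451.30902099609375, 121.35639953613281), 174.11749267578125) ((457.90093994140625, 112.76078033447266), (347.27874755859375, 48.50833511352539), 37.27231979370117)
lid 307 [558.7 278.2 116.5] [305.  27.  95.] [ 585.  303. 1203.]
[212 173  21  21 307] [222.18892508 183.28013029] [161. 162. 161.]
((442.5612487792969, 161.18893432617188), 192.21194458007812) ((436.37506103515625, 168.1157989501953), (384.04315185546875, 47.15501022338867), 41.767311096191406)
mat 2233 [508.5  -5.1   4.6] [441. -73.  -4.] [579.  64.  13.]
((509.7068176269531, -5.009056091308594), (137.06643676757812, 137.04933166503906), 0.9269226789474487)
foot 1166 [ 487.5 -278.7   10.3] [ 414. -405.    5.] [ 567. -176.   16.]
((489.6640930175781, -291.07769775390625), (227.1111602783203, 152.4190216064453), 88.55792999267578)
blue 64 [ 497.6 -236.    67.2] [ 475. -249.   35.] [ 523. -228.   74.]
back 877 [665.2 259.5  79.9] [638. 141.  70.] [700. 379.  87.]
((666.072021484375, 259.8326416015625), (29.32201385498047, 240.0668487548828), 9.966845512390137)
cells 622 [575.6 240.9  62.1] [521. 142.  54.] [692. 340.  68.]
((602.50390625, 227.32711791992188), (137.3701934814453, 204.25514221191406), 12.5260591506958)
green 469 [456.4 290.9 108.8] [305.  27.  13.] [ 486.  322. 1203.]
pink 522 [512.  397.5 106.8] [305.  27.  13.] [ 539.  432. 1203.]
bell 232 [697.5  18.8  20.6] [305.  -8.  12.] [ 725.   44. 1203.]
bumper 458 [368.5 217.4  44.3] [305.  27.  14.] [ 450.  296. 1203.]
```

View pics/crop1.png

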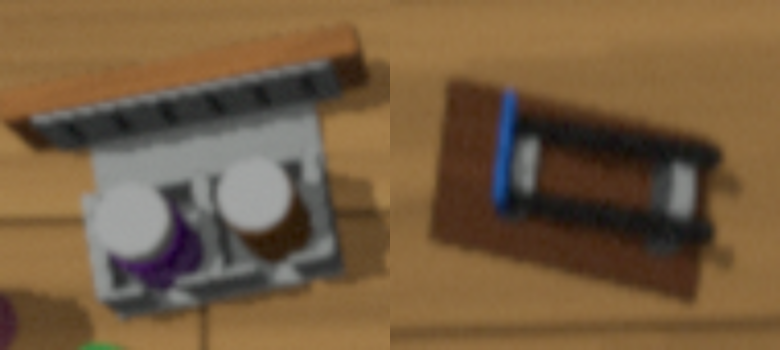

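The crops show the white jar lid left of the amber bottle's lid in the rack, which is yawed about 10°. The cradle has its blue stop at the left (low, +y) and its rods running right and slightly down.

Run:
```python
from h import *
for cam in("top","scene"):
    c=dict(np.load(cam+"0.npz"));W=pts(c);f=c["frame"];hsv=cv2.cvtColor(f,cv2.COLOR_BGR2HSV)
    H,S,V=[hsv[...,i].astype(int) for i in range(3)]
    X,Y,Z=W[...,0],W[...,1],W[...,2];ok=c["z_map"]>0
    def near(x,y,r):return ok&(np.hypot(X-x,Y-y)<r)
    def rect(n,m):
        p=W[m]; 
        if len(p)<5: print(n,len(p));return
        print(cam,n,len(p),"z",np.round(np.percentile(p[:,2],[5,50,95]),1),[np.round(q,1) for q in cv2.minAreaRect(p[:,:2].astype(np.float32))],"ctr",np.round(p[:,:2].mean(0),1))
    for n,x,y,z in(("jar",559,278,116),("amber",575,203,111),("green",456,291,110),("bell",697,19,20)):
        rect(n,near(x,y,35)&(Z>z-5)&(Z<z+8))
    rect("mat",near(508,-5,110)&(V<70))
    rect("foot",near(488,-285,110)&(Z>6)&(Z<14)&(S>60))
    rect("footbrown",near(488,-285,110)&(Z>4)&(Z<14)&(V<95))
    rect("rods",near(488,-285,110)&(Z>28)&(V<80)&(S<120))
    rect("blue",near(488,-285,110)&(H>100)&(H<130)&(S>110)&(Z>35))
    rect("back",near(665,260,140)&(Z>74)&(Z<86)&(X>625)&(X<705))
```

```text
top jar 263 z [113.5 116.7 120. ] [array([561.9, 279.7]), array([46.6, 45.9]), np.float64(4.7)] ctr [561.2 279.9]
top amber 247 z [108.3 111.7 115. ] [array([577.7, 204.6]), array([45.3, 43.9]), np.float64(42.6)] ctr [577.3 204. ]
top green 275 z [107.6 110.5 113.7] [array([461.5, 299.5]), array([46.7, 45.9]), np.float64(45.7)] ctr [461.1 298.9]
top bell 168 z [16.  22.4 25.7] [array([697.7,  16.8]), array([44.8, 49.2]), np.float64(40.5)] ctr [698.5  19.6]
top mat 2233 z [0.9 4.6 8.5] [array([509.7,  -5. ]), array([137.1, 137. ]), np.float64(0.9)] ctr [508.7  -5. ]
top foot 990 z [ 6.7 10.4 13.4] [array([ 496.1, -276.7]), array([194.9, 194. ]), np.float64(74.1)] ctr [ 487.  -276.6]
top footbrown 958 z [ 6.4 10.4 13.4] [array([ 487.8, -291.1]), array([169.2,  77.8]), np.float64(77.8)] ctr [ 484.5 -276.7]
top rods 354 z [33.4 53.9 69.6] [array([ 485.9, -297.2]), array([114. ,  47.3]), np.float64(78.2)] ctr [ 484.  -300.8]
top blue 64 z [40.1 67.2 72.7] [array([ 498.6, -238.2]), array([15.8, 48.4]), np.float64(80.7)] ctr [ 497.8 -236.4]
top back 833 z [76.  80.1 84. ] [array([666.5, 260
[... 325 characters left out ...]
 108.6 111.3] [array([462.4, 297.8]), array([42.7, 51.2]), np.float64(36.9)] ctr [463.2 296.3]
scene bell 141 z [17.  20.6 22.8] [array([700.5,  18.2]), array([38.4, 38.8]), np.float64(87.9)] ctr [701.1  17. ]
scene mat 1390 z [0.7 3.  5.2] [array([509. ,  -4.7]), array([140.6, 142.4]), np.float64(1.5)] ctr [511.8  -8.1]
scene foot 1147 z [ 6.9  9.  11.2] [array([ 490.2, -287.9]), array([159.5,  83.4]), np.float64(78.0)] ctr [ 497.3 -297.3]
scene footbrown 52 z [ 5.   7.8 10.7] [array([ 498.7, -273.4]), array([123.3,  70.3]), np.float64(77.6)] ctr [ 514.2 -290.1]
rods 0
blue 1
scene back 450 z [75.4 78.4 80.8] [array([667.6, 256.5]), array([ 26.5, 240. ]), np.float64(10.0)] ctr [670.1 248.4]
```

```bash
cat >> h.py <<'E'
from scipy.spatial.transform import Rotation as Ro, Slerp
def rot_of(s): w,x,y,z=s["tcp_rot"];return Ro.from_quat([x,y,z,w])
def frame(z,y):
    z=np.array(z,float);z/=np.linalg.norm(z);y=np.array(y,float);y-=z*(y@z);y/=np.linalg.norm(y)
    return Ro.from_matrix(np.stack([np.cross(y,z),y,z],1))
def plan(p1,R1,n=10,ease=False):
    from cell import manip
    s=manip.state();p0=s["tcp_pos"];R0=rot_of(s)
    if R1 is None:R1=R0
    t=np.linspace(0,1,n+1)
    if ease:t=t*t*(3-2*t)
    Rs=Slerp([0,1],Ro.concatenate([R0,R1]))(t);P=p0+t[:,None]*(np.array(p1)-p0)
    print("total cm",np.round(np.linalg.norm(np.array(p1)-p0)/10,2),"deg",np.round(np.degrees((R0.inv()*R1).magnitude()),1))
    for i in range(n):
        d=Rs[i].inv().apply(P[i+1]-P[i])/10;r=(Rs[i].inv()*Rs[i+1]).as_rotvec(degrees=True)
        print(np.round(d,2).tolist(),np.round(r,1).tolist())
def y_at(deg):a=np.radians(deg);return [np.cos(a),np.sin(a),0]
E
python3 - <<'E'
from h import *
plan([562,279,200],frame([0,0,-1],y_at(10)),10)
E
```

```text
total cm 48.23 deg 61.6
[-4.45, -1.83, 0.31] [-0.0, 0.0, 6.2]
[-4.62, -1.34, 0.31] [-0.0, 0.0, 6.2]
[-4.74, -0.83, 0.31] [-0.0, 0.0, 6.2]
[-4.8, -0.32, 0.31] [-0.0, 0.0, 6.2]
[-4.81, 0.2, 0.31] [-0.0, 0.0, 6.2]
[-4.76, 0.71, 0.31] [-0.0, 0.0, 6.2]
[-4.66, 1.22, 0.31] [-0.0, 0.0, 6.2]
[-4.5, 1.71, 0.31] [-0.0, 0.0, 6.2]
[-4.29, 2.19, 0.31] [-0.0, 0.0, 6.2]
[-4.03, 2.63, 0.31] [-0.0, 0.0, 6.2]
```

```bash
python3 -m pendant '[{"dp":[-4.4,-1.8,0.3],"rot":[0,0,6.2]},{"dp":[-4.6,-1.3,0.3],"rot":[0,0,6.2]},{"dp":[-4.7,-0.8,0.3],"rot":[0,0,6.2]},{"dp":[-4.8,-0.3,0.3],"rot":[0,0,6.2]},{"dp":[-4.8,0.2,0.3],"rot":[0,0,6.2]},{"dp":[-4.8,0.7,0.3],"rot":[0,0,6.2]},{"dp":[-4.7,1.2,0.3],"rot":[0,0,6.2]},{"dp":[-4.5,1.7,0.3],"rot":[0,0,6.2]},{"dp":[-4.3,2.2,0.3],"rot":[0,0,6.2]},{"dp":[-4.0,2.6,0.3],"rot":[0,0,6.0]}]' 6.8
python3 - <<'E'
from h import *
from cell import manip
c=manip.read_camera("wrist");cv2.imwrite("pics/w1.png",c["frame"]);s=manip.state()
print(s["joint_positions"],s["tcp_pos"],s["gripper_width"]);W=pts(c);ok=c["z_map"]>0
m=ok&(np.hypot(W[...,0]-562,W[...,1]-279)<40)&(abs(W[...,2]-116)<5);p=W[m]
print(m.sum(),p.mean(0),cv2.minAreaRect(p[:,:2].astype(np.float32)) if m.any() else 0)
plan([562,279,87],frame([0,0,-1],y_at(10)),9,True)
E
```

```text
time: 1.1
tcp_pos: [561.6, 277.4, 200.9]
tcp_rot: [-0.0, 0.646, 0.764, -0.0]
ft_force: [0.7, 1.0, 1.2]
gripper_width: 0.797
gripper_force: 0.0
[ 0.44848258  0.38744093  1.65510337 -0.00375424  1.09764764  0.29163546] [566.50308662 272.98645542 200.55205301] 0.7971451772832313
2467 [560.78569457 282.55455885 115.50034652] ((560.7843017578125, 281.8765563964844), (46.57746505737305, 46.495513916015625), 10.41641616821289)
total cm 11.38 deg 0.9
[0.02, -0.01, 0.39] [0.0, 0.0, -0.0]
[0.06, -0.03, 1.04] [0.0, 0.0, -0.1]
[0.09, -0.05, 1.51] [0.0, 0.0, -0.1]
[0.11, -0.06, 1.79] [0.0, 0.0, -0.1]
[0.11, -0.06, 1.88] [0.0, 0.0, -0.2]
[0.11, -0.06, 1.79] [0.0, 0.0, -0.1]
[0.09, -0.05, 1.51] [0.0, 0.0, -0.1]
[0.06, -0.03, 1.04] [0.0, 0.0, -0.1]
[0.02, -0.01, 0.39] [0.0, 0.0, -0.0]
```

Run:
```python
from h import *
rows=[(-4.4,-1.8),(-4.6,-1.3),(-4.7,-.8),(-4.8,-.3),(-4.8,.2),(-4.8,.7),(-4.7,1.2),(-4.5,1.7),(-4.3,2.2),(-4,2.6)]
for o in 0,1:
    p=np.array([197.077,593.118,231.281]);R=frame([0,0,-1],[.315,.949,0])
    for i,(a,b) in enumerate(rows):
        r=Ro.from_rotvec([0,0,6.2 if i<9 else 6],degrees=True)
        if o:R=R*r
        p=p+R.apply([a*10,b*10,3])
        if not o:R=R*r
    print(o,p,R.as_matrix()[:,1])
from cell import manip
c=manip.read_camera("wrist");W=pts(c);ok=c["z_map"]>0;s=manip.state();print(s["tcp_pos"],s["tcp_rot"],s["joint_vel"])
for z,x,y in((116,562,279),(111,577,203)):
    m=ok&(np.hypot(W[...,0]-x,W[...,1]-y)<40)&(abs(W[...,2]-z)<5);p=W[m]
    print(m.sum(),p.mean(0) if m.any() else 0)
    if m.any(): print(cv2.minAreaRect(p[:,:2].astype(np.float32)))
```

```text
0 [560.59699465 279.24507926 201.281     ] [0.98529619 0.17085495 0.        ]
1 [524.69494435 241.93407329 201.281     ] [0.98529619 0.17085495 0.        ]
[564.04693018 275.06913716 200.48900532] [ 7.66005321e-04  6.46935353e-01  7.62544422e-01 -2.57381789e-04] [ 0.0707618  -0.02109778  0.0357119   0.04185366  0.01173731 -0.03014369]
2515 [560.8402119  282.49382247 115.49089736]
((561.0062866210938, 281.7182312011719), (46.90713882446289, 46.59021759033203), 20.413307189941406)
1818 [576.49541156 206.152892   110.57344416]
((576.6682739257812, 205.44825744628906), (45.763607025146484, 46.110939025878906), 84.59263610839844)
```

```bash
python3 -m pendant '[{"dp":[0.03,0.06,0.8],"rot":[0,0,0]},{"dp":[0.03,0.06,1.6],"rot":[0,0,0]},{"dp":[0,0,2.1],"rot":[0,0,0]},{"dp":[0,0,2.2],"rot":[0,0,0]},{"dp":[0,0,1.9],"rot":[0,0,0]},{"dp":[0,0,1.4],"rot":[0,0,0]},{"dp":[0,0,0.9],"rot":[0,0,0]},{"dp":[0,0,0.45],"rot":[0,0,0]},{"dp":[0,0,0],"rot":[0,0,0]},{"dp":[0,0,0],"rot":[0,0,0]}]' 6.5
Z='{"dp":[0,0,0],"rot":[0,0,0]}'; python3 -m pendant '[{"dp":[0,0,0],"rot":[0,0,0]},{"dp":[0,0,0],"rot":[0,0,0]},{"dp":[0,0,0],"rot":[0,0,0]},{"dp":[0,0,0],"rot":[0,0,0]},{"dp":[0,0,0],"rot":[0,0,0]},{"dp":[0,0,0],"rot":[0,0,0]},{"dp":[0,0,0],"rot":[0,0,0]},{"dp":[0,0,0],"rot":[0,0,0]},{"dp":[0,0,0],"rot":[0,0,0]},{"dp":[0,0,0],"rot":[0,0,0]}]' 4.9
python3 -c "
from cell import manip
s=manip.state();print(s['tcp_pos'],s['gripper_width']*8.54,s['gripper_force'],s['ft_force'])"
```

```text
time: 2.2
tcp_pos: [561.9, 280.2, 88.4]
tcp_rot: [0.0, 0.644, 0.765, 0.0]
ft_force: [0.0, 0.1, 0.1]
gripper_width: 0.762
gripper_force: 0.0
time: 3.2
tcp_pos: [561.6, 279.9, 87.8]
tcp_rot: [-0.0, 0.644, 0.765, -0.0]
ft_force: [-0.3, 0.2, 2.0]
gripper_width: 0.576
gripper_force: 0.4
[561.56233916 279.91201433  87.76389914] 4.919002605305596 0.36484982818365097 [-0.30773483  0.16979361  1.95930425]
```

```bash
python3 -m pendant '[{"dp":[0,0,-0.15],"rot":[0,0,0]},{"dp":[0,0,-0.15],"rot":[0,0,0]},{"dp":[0,0,0],"rot":[0,0,0]},{"dp":[0,0,0],"rot":[0,0,0]},{"dp":[0,0,0],"rot":[0,0,0]},{"dp":[0,0,0],"rot":[0,0,0]},{"dp":[0,0,0],"rot":[0,0,0]},{"dp":[0,0,0],"rot":[0,0,0]},{"dp":[0,0,0],"rot":[0,0,0]},{"dp":[0,0,0],"rot":[0,0,0]}]' 4.8
python3 -m pendant '[{"dp":[0,0,0],"rot":[0,0,0]},{"dp":[0,0,0],"rot":[0,0,0]},{"dp":[0,0,0],"rot":[0,0,0]},{"dp":[0,0,0],"rot":[0,0,0]},{"dp":[0,0,0],"rot":[0,0,0]},{"dp":[0,0,0],"rot":[0,0,0]},{"dp":[0,0,0],"rot":[0,0,0]},{"dp":[0,0,0],"rot":[0,0,0]},{"dp":[0,0,0],"rot":[0,0,0]},{"dp":[0,0,0],"rot":[0,0,0]}]' 4.75
```

```text
time: 4.2
tcp_pos: [561.6, 279.9, 90.8]
tcp_rot: [-0.0, 0.644, 0.765, -0.0]
ft_force: [-1.2, 0.1, 1.0]
gripper_width: 0.56
gripper_force: 0.7
time: 5.2
tcp_pos: [561.6, 279.9, 90.9]
tcp_rot: [-0.0, 0.644, 0.765, 0.0]
ft_force: [-3.0, -0.9, 4.1]
gripper_width: 0.557
gripper_force: 8.9
```

```bash
python3 -m pendant '[{"dp":[0,0,0],"rot":[0,0,0]},{"dp":[0,0,0],"rot":[0,0,0]},{"dp":[0,0,0],"rot":[0,0,0]},{"dp":[0,0,-0.1],"rot":[0,0,0]},{"dp":[0,0,-0.2],"rot":[0,0,0]},{"dp":[0,0,-0.3],"rot":[0,0,0]},{"dp":[0,0,-0.4],"rot":[0,0,0]},{"dp":[0,0,-0.4],"rot":[0,0,0]},{"dp":[0,0,-0.3],"rot":[0,0,0]},{"dp":[0,0,-0.3],"rot":[0,0,0]}]' 4.68
```

```text
time: 6.2
tcp_pos: [561.7, 280.0, 111.2]
tcp_rot: [0.0, 0.644, 0.765, 0.0]
ft_force: [0.1, 0.4, -3.7]
gripper_width: 0.556
gripper_force: 23.2
```

```bash
python3 -m pendant '[{"dp":[0,0,-0.6],"rot":[0,0,0]},{"dp":[0,0,-1.2],"rot":[0,0,0]},{"dp":[0,0,-1.5],"rot":[0,0,0]},{"dp":[0,0,-1.5],"rot":[0,0,0]},{"dp":[0,0,-1.5],"rot":[0,0,0]},{"dp":[0,0,-1.5],"rot":[0,0,0]},{"dp":[0,0,-1.4],"rot":[0,0,0]},{"dp":[0,0,-1.2],"rot":[0,0,0]},{"dp":[0,0,-0.8],"rot":[0,0,0]},{"dp":[0,0,-0.3],"rot":[0,0,0]}]'
python3 -m pendant '[{"dp":[-0.9,-0.3,0],"rot":[0,0,0]},{"dp":[-2.0,-0.8,0],"rot":[0,0,0]},{"dp":[-3.2,-1.2,0],"rot":[0,0,0]},{"dp":[-3.9,-1.4,0],"rot":[0,0,0]},{"dp":[-4.2,-1.6,0],"rot":[0,0,0]},{"dp":[-4.2,-1.6,0],"rot":[0,0,0]},{"dp":[-3.7,-1.3,0],"rot":[0,0,0]},{"dp":[-2.8,-1.0,0],"rot":[0,0,0]},{"dp":[-1.7,-0.6,0],"rot":[0,0,0]},{"dp":[-0.6,-0.25,0],"rot":[0,0,0]}]'
```

```text
time: 7.2
tcp_pos: [561.9, 280.1, 226.8]
tcp_rot: [0.0, 0.644, 0.765, 0.001]
ft_force: [-0.7, -0.3, -3.0]
gripper_width: 0.553
gripper_force: 23.3
time: 8.2
tcp_pos: [507.1, -7.9, 225.2]
tcp_rot: [-0.0, 0.645, 0.764, -0.001]
ft_force: [0.4, -0.2, -1.9]
gripper_width: 0.555
gripper_force: 23.3
```

```bash
python3 -m pendant '[{"dp":[0,0,0.6],"rot":[0,0,0]},{"dp":[0,0,1.4],"rot":[0,0,0]},{"dp":[0,0,2.0],"rot":[0,0,0]},{"dp":[0,0,2.2],"rot":[0,0,0]},{"dp":[0,0,2.1],"rot":[0,0,0]},{"dp":[0,0,1.8],"rot":[0,0,0]},{"dp":[0,0,1.4],"rot":[0,0,0]},{"dp":[0,0,0.9],"rot":[0,0,0]},{"dp":[0,0,0.5],"rot":[0,0,0]},{"dp":[0,0,0.2],"rot":[0,0,0]}]'
python3 -m pendant '[{"dp":[0,0,0],"rot":[0,0,0]},{"dp":[0,0,0.05],"rot":[0,0,0]},{"dp":[0,0,0.05],"rot":[0,0,0]},{"dp":[0,0,0.05],"rot":[0,0,0]},{"dp":[0,0,0.05],"rot":[0,0,0]},{"dp":[0,0,0.05],"rot":[0,0,0]},{"dp":[0,0,0.05],"rot":[0,0,0]},{"dp":[0,0,0],"rot":[0,0,0]},{"dp":[0,0,0],"rot":[0,0,0]},{"dp":[0,0,0],"rot":[0,0,0]}]'
```

```text
time: 9.2
tcp_pos: [508.8, -4.9, 94.4]
tcp_rot: [-0.0, 0.644, 0.765, -0.0]
ft_force: [-0.7, -0.7, -2.4]
gripper_width: 0.554
gripper_force: 23.3
time: 10.2
tcp_pos: [508.9, -5.2, 91.8]
tcp_rot: [-0.0, 0.644, 0.765, -0.0]
ft_force: [0.1, 0.1, -2.5]
gripper_width: 0.553
gripper_force: 23.3
```

```bash
python3 -m pendant '[{"dp":[0,0,0.05],"rot":[0,0,0]},{"dp":[0,0,0.05],"rot":[0,0,0]},{"dp":[0,0,0.05],"rot":[0,0,0]},{"dp":[0,0,0.05],"rot":[0,0,0]},{"dp":[0,0,0.03],"rot":[0,0,0]},{"dp":[0,0,0],"rot":[0,0,0]},{"dp":[0,0,0],"rot":[0,0,0]},{"dp":[0,0,0],"rot":[0,0,0]},{"dp":[0,0,0],"rot":[0,0,0]},{"dp":[0,0,0],"rot":[0,0,0]}]'
```

```text
time: 11.2
tcp_pos: [509.0, -5.2, 89.5]
tcp_rot: [0.0, 0.644, 0.765, 0.0]
ft_force: [-0.7, -0.2, -3.4]
gripper_width: 0.551
gripper_force: 23.3
```

```bash
python3 -m pendant '[{"dp":[0,0,0.03],"rot":[0,0,0]},{"dp":[0,0,0.03],"rot":[0,0,0]},{"dp":[0,0,0.03],"rot":[0,0,0]},{"dp":[0,0,0],"rot":[0,0,0]},{"dp":[0,0,0],"rot":[0,0,0]},{"dp":[0,0,0],"rot":[0,0,0]},{"dp":[0,0,0],"rot":[0,0,0]},{"dp":[0,0,0],"rot":[0,0,0]},{"dp":[0,0,0],"rot":[0,0,0]},{"dp":[0,0,0],"rot":[0,0,0]}]'
```

```text
time: 12.2
tcp_pos: [509.0, -5.3, 88.9]
tcp_rot: [0.0, 0.644, 0.765, 0.0]
ft_force: [-2.9, 0.2, 5.6]
gripper_width: 0.556
gripper_force: 24.0
```

```bash
python3 -m pendant '[{"dp":[0,0,0],"rot":[0,0,0]},{"dp":[0,0,0],"rot":[0,0,0]},{"dp":[0,0,0],"rot":[0,0,0]},{"dp":[0,0,0],"rot":[0,0,0]},{"dp":[0,0,0],"rot":[0,0,0]},{"dp":[0,0,0],"rot":[0,0,0]},{"dp":[0,0,0],"rot":[0,0,0]},{"dp":[0,0,0],"rot":[0,0,0]},{"dp":[0,0,-0.5],"rot":[0,0,0]},{"dp":[0,0,-1],"rot":[0,0,0]}]' 7.0
python3 -m pendant '[{"dp":[0,0,-2],"rot":[0,0,0]},{"dp":[0,0,-2.5],"rot":[0,0,0]},{"dp":[0,0,-2.5],"rot":[0,0,0]},{"dp":[0,0,-2.5],"rot":[0,0,0]},{"dp":[0,0,-2.5],"rot":[0,0,0]},{"dp":[0,0,-2],"rot":[0,0,0]},{"dp":[0,0,-1],"rot":[0,0,0]},{"dp":[0,0,0],"rot":[0,0,0]},{"dp":[0,0,0],"rot":[0,0,0]},{"dp":[0,0,0],"rot":[0,0,0]}]'
python3 - <<'E'
from h import *
from cell import manip
s=manip.state();print(s["tcp_pos"],s["joint_positions"])
for n in "wrist","scene":
    c=manip.read_camera(n);W=pts(c);ok=c["z_map"]>0
    m=ok&(np.hypot(W[...,0]-509,W[...,1]+5)<50)&(abs(W[...,2]-114)<5);p=W[m]
    print(n,m.sum(),p.mean(0) if m.any() else 0, cv2.minAreaRect(p[:,:2].astype(np.float32)) if m.sum()>5 else 0)
cv2.imwrite("pics/s1.png",c["frame"][60:340,150:550])
E
```

```text
time: 13.2
tcp_pos: [508.4, -5.2, 103.6]
tcp_rot: [-0.001, 0.644, 0.765, -0.0]
ft_force: [0.3, 0.8, 0.2]
gripper_width: 0.821
gripper_force: 0.0
time: 14.2
tcp_pos: [508.2, -5.2, 252.5]
tcp_rot: [-0.001, 0.644, 0.765, -0.001]
ft_force: [0.3, 0.6, 0.2]
gripper_width: 0.819
gripper_force: 0.0
[508.23668317  -5.22555908 252.49716649] [-1.32097077e-02  1.49805837e-01  1.85406934e+00 -3.73892999e-05
  1.13958512e+00 -1.84596491e-01]
wrist 1688 [508.47338488  -2.73140793 113.45284401] ((508.5144958496094, -3.2344493865966797), (46.58452606201172, 46.790706634521484), 76.89063262939453)
scene 169 [511.32019233  -7.05520441 112.95231527] ((510.090087890625, -4.887672424316406), (43.92959976196289, 47.19892883300781), 42.831993103027344)
```

View pics/s1.png

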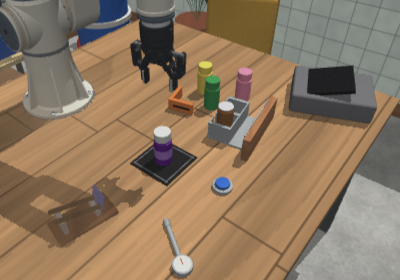

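The picture shows the jar standing upright on the mat (crop 162,145) and the other things undisturbed. Next I orient the tool for a side grasp from the robot side.

```bash
cat >> h.py <<'E'
def adir(phi,th):
    p,t=np.radians([phi,th]);return np.array([np.cos(t)*np.cos(p),np.cos(t)*np.sin(p),-np.sin(t)])
E
python3 - <<'E'
from h import *
a=adir(-55,22);plan([446,90,185],frame(a,y_at(35)),10,False)
E
```

```text
total cm 13.24 deg 72.0
[1.04, -0.45, 0.68] [-1.5, -6.7, -2.2]
[1.13, -0.42, 0.54] [-1.5, -6.7, -2.2]
[1.2, -0.39, 0.39] [-1.5, -6.7, -2.2]
[1.25, -0.35, 0.24] [-1.5, -6.7, -2.2]
[1.28, -0.31, 0.08] [-1.5, -6.7, -2.2]
[1.3, -0.26, -0.08] [-1.5, -6.7, -2.2]
[1.29, -0.2, -0.23] [-1.5, -6.7, -2.2]
[1.26, -0.15, -0.39] [-1.5, -6.7, -2.2]
[1.21, -0.09, -0.54] [-1.5, -6.7, -2.2]
[1.14, -0.03, -0.67] [-1.5, -6.7, -2.2]
```

```bash
python3 -m pendant '[{"dp":[1.0,-0.45,0.7],"rot":[-1.5,-6.7,-2.2]},{"dp":[1.1,-0.4,0.5],"rot":[-1.5,-6.7,-2.2]},{"dp":[1.2,-0.4,0.4],"rot":[-1.5,-6.7,-2.2]},{"dp":[1.25,-0.35,0.25],"rot":[-1.5,-6.7,-2.2]},{"dp":[1.3,-0.3,0.1],"rot":[-1.5,-6.7,-2.2]},{"dp":[1.3,-0.25,-0.1],"rot":[-1.5,-6.7,-2.2]},{"dp":[1.3,-0.2,-0.25],"rot":[-1.5,-6.7,-2.2]},{"dp":[1.25,-0.15,-0.4],"rot":[-1.5,-6.7,-2.2]},{"dp":[1.2,-0.1,-0.55],"rot":[-1.5,-6.7,-2.2]},{"dp":[1.1,0,-0.7],"rot":[-1.5,-6.7,-2.2]}]' 8
python3 - <<'E'
from h import *
from cell import manip
s=manip.state();R=rot_of(s).as_matrix();print(s["tcp_pos"],s["joint_positions"].round(3),R.round(2).tolist())
E
```

```text
time: 15.3
tcp_pos: [447.1, 91.0, 186.3]
tcp_rot: [0.499, 0.382, 0.734, -0.258]
ft_force: [0.4, -0.8, -0.5]
gripper_width: 0.94
gripper_force: 0.0
[447.07739771  90.96868893 186.25757266] [ 0.924  0.525  2.183 -1.135  1.354  1.151] [[-0.21, 0.82, 0.54], [0.3, 0.58, -0.76], [-0.93, 0.0, -0.37]]
```

```bash
cat >> h.py <<'E'
DATA=[([1.24761,.353662,1.634147,0,1.155205,-.002424],[196.926,592.652,230.547]),
([-.01321,.149806,1.854069,0,1.139585,-.184596],[508.237,-5.226,252.497]),
([.924,.525,2.183,-1.135,1.354,1.151],[447.08,90.97,186.26])]
def fk(q,k):
    a,d,L2,L3,e,Lt,s4,s6=k
    r1=Ro.from_euler("z",q[0]);r2=r1*Ro.from_euler("y",q[1]);r3=r2*Ro.from_euler("y",q[2])
    r5=r3*Ro.from_euler("z",s4*q[3])*Ro.from_euler("y",q[4]);r6=r5*Ro.from_euler("z",s6*q[5]+np.pi/2)
    return r1.apply([a,0,d])+r2.apply([0,0,L2])+r3.apply([e,0,L3])+r5.apply([0,0,Lt]),r6
def fit(data):
    from scipy.optimize import least_squares
    best=None
    for s4 in(1,-1):
        f=lambda k:np.concatenate([np.concatenate([fk(q,[*k,s4,1])[0]-p]) for q,p in data])
        r=least_squares(f,[0,300,575,450,0,340])
        if best is None or r.cost<best[0]:best=(r.cost,[*r.x,s4,1])
    return best
E
python3 - <<'E'
from h import *
c,k=fit(DATA);print(c,np.round(k,1))
for q,p in DATA:
    P,R=fk(q,k);print(P-p,R.as_matrix().round(2).tolist())
E
```

```text
2.2161825437547145 [  1.2 293.7 568.  493.7  60.1 341.1   1.    1. ]
[ 1.41166423 -0.47447345 -0.00643947] [[-0.95, 0.32, -0.0], [0.32, 0.95, -0.0], [0.0, -0.0, -1.0]]
[-0.01799076 -1.48796365  0.00656805] [[-0.17, 0.99, -0.0], [0.99, 0.17, 0.0], [0.0, -0.0, -1.0]]
[-1.33486589e-06 -1.08938685e-04 -1.28585796e-04] [[-0.21, 0.82, 0.54], [0.3, 0.58, -0.76], [-0.93, 0.0, -0.37]]
```

```bash
cat >> h.py <<'E'
K=[1.2,293.7,568,493.7,60.1,341.1,1,1]
LO=np.array([-2.63,-.92,.06,-1.3,0,-3.02]);HI=np.array([2.63,2.1,2.66,4.44,2.69,3.02])
def ik(p,R,seeds):
    from scipy.optimize import least_squares
    def g(q):
        P,Q=fk(q,K);return np.concatenate([(P-p)/100,(Q.inv()*R).as_rotvec()])
    best=None
    for s in seeds:
        r=least_squares(g,np.clip(s,LO+.01,HI-.01),bounds=(LO,HI))
        if best is None or r.cost<best.cost:best=r
    return best.x,best.cost
E
python3 - <<'E'
from h import *
S=[[.9,.5,2.2,-1.1,1.3,1.1],[0,.3,2,0,1.1,0],[-.9,.5,2.2,1.1,1.3,-1.1],[-.9,.7,2.2,2,1.3,-2],[-.9,.7,2.2,1.5,1.3,2]]
J=np.array([509,-4.5,49])
for th in 22,:
  for phi in -90,-55,-40,-20,0,20,40,55,75,90:
    a=adir(phi,th);
    for sg in(90,-90):
      R=frame(a,y_at(phi+sg));o=[]
      for back in(0,120):
        q,c=ik(J+(21-back)*a,R,S);o.append((q.round(2).tolist(),round(c,4)))
      w=J+21*a-341*a
      if max(o[0][1],o[1][1])<1e-3:print(th,phi,sg,o,"wrist",w.round())
yc=np.array([.208,.978,0]);u=np.array([0,0,1.]);xc=np.array([.978,-.208,0])
j=-yc*np.cos(np.radians(15))+u*np.sin(np.radians(15))
t=np.radians(22);n=yc*np.sin(np.radians(15))+u*np.cos(np.radians(15));a=-n*np.cos(t)-j*np.sin(t)
seat=np.array([499,-239.2,62]);g=seat+j*50
for sg in(1,-1):
  for up in(0,80):
    print("cradle",sg,up,a.round(3),ik(g+21*a+[0,0,up],frame(a,sg*xc),S))
E
```

```text
22 -90 90 [([0.52, 0.9, 1.83, -0.95, 1.41, 1.22], np.float64(0.0)), ([0.67, 0.87, 1.71, -0.81, 1.57, 1.13], np.float64(0.0))] wrist [509. 292. 169.]
22 -90 -90 [([0.52, 0.9, 1.83, -0.95, 1.41, -1.93], np.float64(0.0)), ([0.67, 0.87, 1.71, -0.81, 1.57, -2.01], np.float64(0.0))] wrist [509. 292. 169.]
22 -20 90 [([0.4, 0.97, 2.51, 3.83, 1.44, 1.8], np.float64(0.0)), ([0.83, 0.94, 2.66, 4.21, 1.39, 2.0], np.float64(0.0001))] wrist [230.  97. 169.]
22 -20 -90 [([0.4, 0.97, 2.51, 3.83, 1.44, -1.34], np.float64(0.0)), ([0.83, 0.94, 2.66, 4.21, 1.39, -1.15], np.float64(0.0001))] wrist [230.  97. 169.]
22 20 90 [([-0.43, 0.96, 2.5, 2.42, 1.43, 1.34], np.float64(0.0)), ([-0.85, 0.93, 2.65, 2.06, 1.37, 1.16], np.float64(0.0))] wrist [ 230. -106.  169.]
22 20 -90 [([-0.43, 0.96, 2.5, 2.42, 1.43, -1.8], np.float64(0.0)), ([-0.85, 0.93, 2.65, 2.06, 1.37, -1.99], np.float64(0.0))] wrist [ 230. -106.  169.]
22 40 90 [([-0.61, 0.88, 2.34, 1.86, 1.21, 1.5], np.float64(0.0)), ([-0.94, 0.75, 2.38, 1.51, 1.19, 1.57], np.float64(0.0))] wrist [ 282. -195.  169.]
22 40 -90 [([-0.61, 0.88, 2.34, 1.86, 1.21,
[... 987 characters left out ...]
loat64(0.0))] wrist [ 509. -301.  169.]
cradle 1 0 [ 0.025  0.119 -0.993] (array([-0.59377662,  0.51205489,  1.85927897,  0.15480565,  0.82224611,
       -0.49263665]), np.float64(2.0427748034276043e-30))
cradle 1 80 [ 0.025  0.119 -0.993] (array([-0.59377662,  0.39831622,  1.81675813,  0.13674023,  0.97686124,
       -0.46367867]), np.float64(3.236513081008055e-30))
cradle -1 0 [ 0.025  0.119 -0.993] (array([-0.59377662,  0.51205489,  1.85927897,  0.15480565,  0.82224611,
        2.648956  ]), np.float64(4.17449045069456e-30))
cradle -1 80 [ 0.025  0.119 -0.993] (array([-0.59377662,  0.39831622,  1.81675813,  0.13674023,  0.97686124,
        2.67791398]), np.float64(2.4923139876987658e-22))
```

Run:
```python
from h import *
plan([470,10,262],frame([0,0,-1],y_at(85)),10)
q=[.924,.525,2.183,-1.135,1.354,1.151]
Ra=frame(adir(-55,22),y_at(35));Rb=frame([0,0,-1],y_at(85));Rc=frame(adir(45,22),y_at(135))
pa,pb,pc=map(np.array,([446,90,185],[470,10,262],[430,-83,185]))
for (p0,r0,p1,r1) in((pa,Ra,pb,Rb),(pb,Rb,pc,Rc)):
  sl=Slerp([0,1],Ro.concatenate([r0,r1]))
  for t in np.linspace(.2,1,5):
    q,c=ik(p0+t*(p1-p0),sl(t),[q]);print(q.round(2),round(c,5))
```

```text
total cm 11.32 deg 82.9
[-1.0, -0.28, 0.46] [-3.0, 6.4, -4.4]
[-1.02, -0.37, 0.33] [-3.0, 6.4, -4.4]
[-1.01, -0.47, 0.2] [-3.0, 6.4, -4.4]
[-0.99, -0.55, 0.06] [-3.0, 6.4, -4.4]
[-0.94, -0.62, -0.08] [-3.0, 6.4, -4.4]
[-0.88, -0.68, -0.22] [-3.0, 6.4, -4.4]
[-0.79, -0.73, -0.35] [-3.0, 6.4, -4.4]
[-0.69, -0.77, -0.47] [-3.0, 6.4, -4.4]
[-0.57, -0.79, -0.58] [-3.0, 6.4, -4.4]
[-0.44, -0.8, -0.68] [-3.0, 6.4, -4.4]
[ 0.82  0.29  2.26 -1.12  1.13  0.8 ] 0.0
[ 0.63  0.09  2.26 -0.96  0.92  0.29] 0.0
[ 0.4  -0.02  2.19 -0.6   0.82 -0.39] 0.0
[ 0.18 -0.01  2.07 -0.22  0.92 -1.03] 0.0
[ 0.02  0.08  1.92 -0.    1.15 -1.46] 0.0
[-0.11 -0.04  2.09  0.16  0.88 -1.84] 0.0
[-0.32 -0.08  2.25  0.56  0.71 -2.5 ] 0.0
[-0.49 -0.04  2.31  0.85  0.73 -3.02] 0.00751
[-0.51 -0.01  2.3   0.79  0.74 -3.02] 0.09746
[-0.53  0.01  2.28  0.72  0.74 -3.02] 0.28868
```

Run:
```python
from h import *
J=np.array([509,-4.5,49]);a0=adir(45,22)
yc=np.array([.208,.978,0]);u=np.array([0,0,1.]);xc=np.array([.978,-.208,0])
r15=np.radians(15);j=-yc*np.cos(r15)+u*np.sin(r15);n=yc*np.sin(r15)+u*np.cos(r15);t=np.radians(22);a1=-n*np.cos(t)-j*np.sin(t)
g=np.array([499,-239.2,62])+j*50+21*a1
for sg,s in((1,[-.62,.87,2.27,1.7,1.2,1.6]),(-1,[-.62,.87,2.27,1.7,1.2,-1.54])):
  R0=frame(a0,y_at(45+90*sg));R1=frame(a1,sg*xc)
  p0=J+21*a0; q,c=ik(p0,R0,[s]);print(sg,q.round(2),c, np.degrees((R0.inv()*R1).magnitude()))
  p0=p0+[0,0,100];sl=Slerp([0,1],Ro.concatenate([R0,R1]))
  for k in np.linspace(0,1,6):
    q,c=ik(p0+k*(g+[0,0,100]-p0),sl(k),[q]);print(q.round(2),round(c,5))
```

```text
1 [-0.62  0.87  2.29  1.74  1.19  1.56] 3.994942000649262e-30 153.96115870834907
[-0.62  0.6   2.33  1.64  1.16  1.81] 0.0
[-0.64  0.45  2.42  1.82  0.96  2.22] 0.0
[-0.59  0.26  2.41  1.79  0.62  2.87] 0.0
[-0.44  0.17  2.41  2.21  0.23  3.02] 0.02315
[-0.42  0.17  2.34  2.66  0.    3.02] 0.08268
[-0.52  0.2   2.3   3.    0.    3.01] 0.2396
-1 [-0.62  0.87  2.29  1.74  1.19 -1.58] 1.1782851725712752e-30 153.96115870834907
[-0.62  0.6   2.33  1.64  1.16 -1.34] 0.0
[-0.64  0.45  2.42  1.82  0.96 -0.93] 0.0
[-0.59  0.26  2.41  1.79  0.62 -0.27] 0.0
[-0.53  0.17  2.27  1.02  0.39  1.01] 0.0
[-0.53  0.23  2.06  0.29  0.63  2.16] 0.0
[-0.59  0.37  1.8   0.13  1.02  2.68] 0.0
```

Run:
```python
from h import *
Rb=frame([0,0,-1],y_at(-3));Rc=frame(adir(40,22),y_at(-50))
plan([470,5,260],Rb,10)
pa,pb=np.array([446,90,185]),np.array([470,5,260]);a=adir(40,22);pc=np.array([509,-4.5,49])-115*a+[0,0,80]
print(pc)
sl=Slerp([0,1],Ro.concatenate([Rb,Rc]));t=np.linspace(0,1,11)
q=[0,.08,1.92,0,1.15,0]
for i in range(10):
    R=sl(t[i]);print(np.round(R.inv().apply(pc-pb)/100,2).tolist(),np.round((R.inv()*sl(t[i+1])).as_rotvec(degrees=True),1).tolist())
    q,c=ik(pb+t[i+1]*(pc-pb),sl(t[i+1]),[q]);print(q.round(2),round(c,4))
```

```text
total cm 11.56 deg 77.1
[-0.99, -0.31, 0.5] [2.3, 6.6, 3.3]
[-1.06, -0.23, 0.4] [2.3, 6.6, 3.3]
[-1.11, -0.15, 0.28] [2.3, 6.6, 3.3]
[-1.14, -0.08, 0.16] [2.3, 6.6, 3.3]
[-1.16, -0.01, 0.03] [2.3, 6.6, 3.3]
[-1.15, 0.06, -0.11] [2.3, 6.6, 3.3]
[-1.12, 0.12, -0.24] [2.3, 6.6, 3.3]
[-1.08, 0.17, -0.37] [2.3, 6.6, 3.3]
[-1.02, 0.21, -0.5] [2.3, 6.6, 3.3]
[-0.94, 0.25, -0.62] [2.3, 6.6, 3.3]
[427.31963545 -73.03796377 172.07975824]
[-0.8, -0.39, 0.88] [-2.8, 6.4, 4.1]
[-0.09  0.05  1.97  0.13  1.07 -0.02] 0.0
[-0.92, -0.36, 0.76] [-2.8, 6.4, 4.1]
[-0.19  0.04  2.03  0.27  1.01 -0.13] 0.0
[-1.02, -0.33, 0.64] [-2.8, 6.4, 4.1]
[-0.3   0.03  2.09  0.43  0.96 -0.27] 0.0
[-1.11, -0.28, 0.51] [-2.8, 6.4, 4.1]
[-0.41  0.04  2.14  0.6   0.94 -0.42] 0.0
[-1.18, -0.22, 0.37] [-2.8, 6.4, 4.1]
[-0.52  0.07  2.2   0.77  0.94 -0.58] 0.0
[-1.22, -0.14, 0.22] [-2.8, 6.4, 4.1]
[-0.62  0.12  2.25  0.93  0.97 -0.75] 0.0
[-1.25, -0.06, 0.08] [-2.8, 6.4, 4.1]
[-0.72  0.18  2.3   1.07  1.01 -0.9 ] 0.0
[-1.25, 0.03, -0.06] [-2.8, 6.4, 4.1]
[-0.82  0.27  2.34  1.19  1.07 -1.05] 0.0
[-1.23, 0.12, -0.2] [-2.8, 6.4, 4.1]
[-0.9   0.37  2.37  1.29  1.15 -1.19] 0.0
[-1.19, 0.22, -0.32] [-2.8, 6.4, 4.1]
[-0.98  0.5   2.4   1.37  1.22 -1.31] 0.0
```

```bash
python3 -m pendant '[{"dp":[-1.0,-0.3,0.5],"rot":[2.3,6.6,3.3]},{"dp":[-1.05,-0.25,0.4],"rot":[2.3,6.6,3.3]},{"dp":[-1.1,-0.15,0.3],"rot":[2.3,6.6,3.3]},{"dp":[-1.15,-0.1,0.15],"rot":[2.3,6.6,3.3]},{"dp":[-1.15,0,0],"rot":[2.3,6.6,3.3]},{"dp":[-1.15,0.05,-0.1],"rot":[2.3,6.6,3.3]},{"dp":[-1.1,0.1,-0.25],"rot":[2.3,6.6,3.3]},{"dp":[-1.1,0.15,-0.4],"rot":[2.3,6.6,3.3]},{"dp":[-1.0,0.2,-0.5],"rot":[2.3,6.6,3.3]},{"dp":[-0.95,0.25,-0.6],"rot":[2.3,6.6,3.3]}]'
python3 -m pendant '[{"dp":[-0.8,-0.4,0.9],"rot":[-2.8,6.4,4.1]},{"dp":[-0.9,-0.35,0.75],"rot":[-2.8,6.4,4.1]},{"dp":[-1.0,-0.3,0.65],"rot":[-2.8,6.4,4.1]},{"dp":[-1.1,-0.3,0.5],"rot":[-2.8,6.4,4.1]},{"dp":[-1.2,-0.2,0.35],"rot":[-2.8,6.4,4.1]},{"dp":[-1.2,-0.15,0.2],"rot":[-2.8,6.4,4.1]},{"dp":[-1.25,-0.05,0.1],"rot":[-2.8,6.4,4.1]},{"dp":[-1.25,0,-0.05],"rot":[-2.8,6.4,4.1]},{"dp":[-1.25,0.1,-0.2],"rot":[-2.8,6.4,4.1]},{"dp":[-1.2,0.2,-0.3],"rot":[-2.8,6.4,4.1]}]'
python3 - <<'E'
from h import *
from cell import manip
c=manip.read_camera("top");W=pts(c);ok=c["z_map"]>0
m=ok&(np.hypot(W[...,0]-509,W[...,1]+5)<35)&(abs(W[...,2]-114)<5);p=W[m]
if m.any():print(m.sum(),p.mean(0))
a=adir(40,22);R=frame(a,y_at(-50));J=np.array([509,-4.5,49])
s=manip.state();print(s["tcp_pos"],s["joint_positions"].round(2),(rot_of(s).inv()*R).as_rotvec(degrees=True))
plan(J-100*a,R,10,True)
E
```

```text
time: 16.3
tcp_pos: [470.0, 3.3, 260.4]
tcp_rot: [-0.007, 0.726, 0.688, 0.001]
ft_force: [0.9, -0.0, -0.5]
gripper_width: 0.944
gripper_force: 0.0
time: 17.3
tcp_pos: [426.1, -74.7, 171.1]
tcp_rot: [-0.193, 0.78, 0.28, 0.526]
ft_force: [0.4, 1.0, -1.1]
gripper_width: 0.939
gripper_force: 0.0
263 [509.04877148  -4.05963191 114.39506282]
[424.07140405 -73.53393842 166.36652947] [-1.    0.52  2.4   1.36  1.23 -1.32] [-0.00947354 -0.44523593 -1.33606354]
total cm 8.17 deg 1.4
[-0.19, 0.01, 0.13] [-0.0, -0.0, -0.0]
[-0.52, 0.02, 0.34] [-0.0, -0.0, -0.1]
[-0.76, 0.04, 0.5] [-0.0, -0.0, -0.1]
[-0.93, 0.04, 0.61] [-0.0, -0.1, -0.2]
[-1.01, 0.04, 0.67] [-0.0, -0.1, -0.2]
[-1.01, 0.04, 0.67] [-0.0, -0.1, -0.2]
[-0.92, 0.03, 0.62] [-0.0, -0.1, -0.2]
[-0.76, 0.02, 0.51] [-0.0, -0.0, -0.1]
[-0.52, 0.01, 0.34] [-0.0, -0.0, -0.1]
[-0.19, 0.0, 0.13] [-0.0, -0.0, -0.0]
```

```bash
python3 -m pendant '[{"dp":[-0.4,0,0.2],"rot":[0,0,0]},{"dp":[-1.1,0,0.6],"rot":[0,0,0]},{"dp":[-1.4,0,0.9],"rot":[0,0,0]},{"dp":[-1.4,0,0.9],"rot":[0,0,0]},{"dp":[-1.3,0,0.8],"rot":[0,0,0]},{"dp":[-1.0,0,0.6],"rot":[0,0,0]},{"dp":[-0.6,0,0.4],"rot":[0,0,0]},{"dp":[-0.2,0,0.1],"rot":[0,0,0]},{"dp":[0,0,0],"rot":[0,0,0]},{"dp":[0,0,0],"rot":[0,0,0]}]' 8.2
python3 - <<'E'
from h import *
from cell import manip
c=manip.read_camera("wrist");cv2.imwrite("pics/w2.png",c["frame"])
a=adir(40,22);R=frame(a,y_at(-50));J=np.array([509,-4.5,49])
s=manip.state();print(s["tcp_pos"],s["joint_positions"].round(2),(rot_of(s).inv()*R).as_rotvec(degrees=True))
T=J+21*a;print("to grasp, tool cm:",rot_of(s).inv().apply(T-s["tcp_pos"])/10)
E
```

```text
time: 18.35
tcp_pos: [436.4, -63.9, 86.4]
tcp_rot: [-0.194, 0.78, 0.283, 0.524]
ft_force: [0.1, 0.2, 0.6]
gripper_width: 0.963
gripper_force: 0.0
[436.34973659 -63.99690102  86.36892434] [-0.95  0.75  2.39  1.49  1.19 -1.56] [-0.21586141  0.08211378 -0.25154883]
to grasp, tool cm: [ 0.07074996  0.15785546 12.20526441]
```

View pics/w2.png

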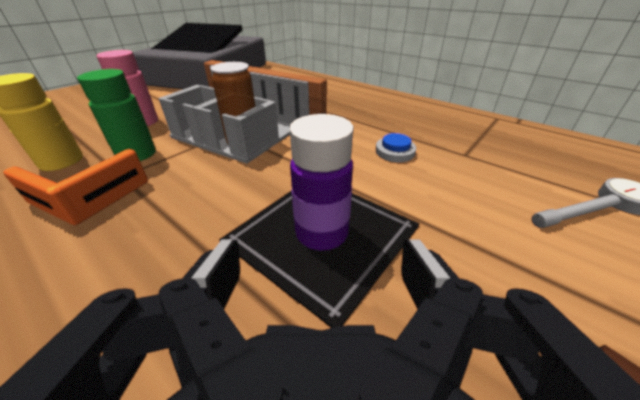

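The wrist picture shows the jar at (322,185), centred between the fingers at about 225 and 428. I'll advance.

```bash
python3 -m pendant '[{"dp":[0,0.05,0.5],"rot":[0,0,0]},{"dp":[0,0.05,1.2],"rot":[0,0,0]},{"dp":[0,0.05,1.9],"rot":[0,0,0]},{"dp":[0.05,0,2.2],"rot":[0,0,0]},{"dp":[0,0,2.2],"rot":[0,0,0]},{"dp":[0,0,1.8],"rot":[0,0,0]},{"dp":[0,0,1.3],"rot":[0,0,0]},{"dp":[0,0,0.8],"rot":[0,0,0]},{"dp":[0,0,0.3],"rot":[0,0,0]},{"dp":[0,0,0],"rot":[0,0,0]}]'
python3 -m pendant '[{"dp":[0,0,0],"rot":[0,0,0]},{"dp":[0,0,0],"rot":[0,0,0]},{"dp":[0,0,0],"rot":[0,0,0]},{"dp":[0,0,0],"rot":[0,0,0]},{"dp":[0,0,0],"rot":[0,0,0]},{"dp":[0,0,0],"rot":[0,0,0]},{"dp":[0,0,0],"rot":[0,0,0]},{"dp":[0,0,0],"rot":[0,0,0]},{"dp":[0,0,0],"rot":[0,0,0]},{"dp":[0,0,0],"rot":[0,0,0]}]' 5.35
```

```text
time: 19.4
tcp_pos: [523.6, 8.3, 40.4]
tcp_rot: [-0.194, 0.78, 0.283, 0.524]
ft_force: [0.1, -0.4, -0.2]
gripper_width: 0.959
gripper_force: 0.0
time: 20.4
tcp_pos: [523.6, 8.2, 40.4]
tcp_rot: [-0.194, 0.78, 0.282, 0.524]
ft_force: [-1.1, -0.6, -0.1]
gripper_width: 0.627
gripper_force: 0.0
```

```bash
python3 -m pendant '[{"dp":[0,0,0],"rot":[0,0,0]},{"dp":[0,0,0],"rot":[0,0,0]},{"dp":[0,0,0],"rot":[0,0,0]},{"dp":[0,0,0],"rot":[0,0,0]},{"dp":[0,0,0],"rot":[0,0,0]},{"dp":[0,0,0],"rot":[0,0,0]},{"dp":[0,0,0],"rot":[0,0,0]},{"dp":[0,0,0],"rot":[0,0,0]},{"dp":[0,0,0],"rot":[0,0,0]},{"dp":[0,0,0],"rot":[0,0,0]}]' 5.16
```

```text
time: 21.4
tcp_pos: [523.6, 8.2, 40.5]
tcp_rot: [-0.194, 0.78, 0.282, 0.524]
ft_force: [-3.1, -0.1, 1.6]
gripper_width: 0.605
gripper_force: 7.7
```

Now I tighten slightly and lift straight up. World up in tool axes is x +0.927, z −0.375.

```bash
python3 -m pendant '[{"dp":[0,0,0],"rot":[0,0,0]},{"dp":[0,0,0],"rot":[0,0,0]},{"dp":[0,0,0],"rot":[0,0,0]},{"dp":[0.09,0,-0.04],"rot":[0,0,0]},{"dp":[0.2,0,-0.08],"rot":[0,0,0]},{"dp":[0.4,0,-0.16],"rot":[0,0,0]},{"dp":[0.6,0,-0.24],"rot":[0,0,0]},{"dp":[0.7,0,-0.28],"rot":[0,0,0]},{"dp":[0.6,0,-0.24],"rot":[0,0,0]},{"dp":[0.4,0,-0.16],"rot":[0,0,0]}]' 5.08
python3 - <<'E'
from h import *
from cell import manip
s=manip.state();print(s["tcp_pos"],s["joint_positions"].round(2),s["gripper_force"])
yc=np.array([.208,.978,0]);u=np.array([0,0,1.]);xc=np.array([.978,-.208,0])
r15=np.radians(15);j=-yc*np.cos(r15)+u*np.sin(r15);n=yc*np.sin(r15)+u*np.cos(r15);t=np.radians(22);a1=-n*np.cos(t)-j*np.sin(t)
R1=frame(a1,-xc)
# jar base in tool frame at grasp (settled): base (509,-4.5,4), TCP (523.6,8.2,40.5)
Rg=Ro.from_quat([.78,.282,.524,-.194]);b=Rg.inv().apply([509-523.6,-4.5-8.2,4-40.5]);print("base in tool",b.round(1),"axis in tool",Rg.inv().apply(u).round(3))
seat=np.array([499,-239.2,62])
T=seat+4*j-R1.apply(b);print("final TCP",T.round(1),R1.as_quat().round(3))
hi=T+[0,0,110];mid=np.array([480,-60,210])
R0=rot_of(s);p0=s["tcp_pos"]
print("deg",np.degrees((R0.inv()*R1).magnitude()))
sl=Slerp([0,1],Ro.concatenate([R0,R1]));tt=np.linspace(0,1,21);q=s["joint_positions"]
P=[(1-k)**2*p0+2*k*(1-k)*np.array([485,-40,260])+k*k*hi for k in tt]
for i in range(20):
    R=sl(tt[i]);q,c=ik(P[i+1],sl(tt[i+1]),[q]);bz=P[i+1]+sl(tt[i+1]).apply(b);ax=sl(tt[i+1]).apply(Rg.inv().apply(u))
    print(np.round(R.inv().apply(P[i+1]-P[i])/10,2).tolist(),np.round((R.inv()*sl(tt[i+1])).as_rotvec(degrees=True),1).tolist(),q.round(2),round(c,4),"base",bz.round(),"lidz",round((bz+110*ax)[2]))
E
```

```text
time: 22.4
tcp_pos: [523.9, 8.0, 73.5]
tcp_rot: [-0.194, 0.78, 0.283, 0.524]
ft_force: [-0.3, -0.5, -2.6]
gripper_width: 0.597
gripper_force: 26.4
[523.91966231   7.99768803  73.53767458] [-0.62  0.78  2.36  1.82  1.19 -1.56] 26.35363608598709
base in tool [-41.1   0.6  -4.2] axis in tool [ 0.927 -0.007 -0.376]
final TCP [ 490.4 -282.5   53.8] [-0.628  0.776  0.038  0.047]
deg 149.91456743750823
[1.43, 0.15, -1.26] [-3.7, -1.5, 6.3] [-0.6   0.71  2.41  1.9   1.15 -1.46] 0.0 base [502.  -7.  56.] lidz 165
[1.27, 0.18, -1.27] [-3.7, -1.5, 6.3] [-0.58  0.63  2.45  1.97  1.1  -1.33] 0.0 base [495. -10.  73.] lidz 182
[1.13, 0.24, -1.26] [-3.7, -1.5, 6.3] [-0.56  0.54  2.48  2.02  1.03 -1.19] 0.0 base [489. -13.  90.] lidz 197
[1.01, 0.33, -1.23] [-3.7, -1.5, 6.3] [-0.53  0.45  2.5   2.06  0.94 -1.04] 0.0 base [483. -17. 105.] lidz 210
[0.92, 0.43, -1.19] [-3.7, -1.5, 6.3] [-0.5   0.35  2.51  2.08  0.83 -0.86] 0.0 base [479. -22. 120.] lidz 221
[0.86, 0.55, -1.12] [-3.7, -1.5, 6.3] [-0.47  0.26  2.5   2.06  0.71 -0.66] 0.0 base [475. -28. 133.] lidz 230
[0.83, 0.67, -1.03] [-3.7, -1.5, 6.
[... 835 characters left out ...]
 -118.  193.] lidz 248
[1.66, 0.92, 0.13] [-3.7, -1.5, 6.3] [-0.44  0.09  2.12  0.27  0.62  2.18] 0.0 base [ 476. -135.  194.] lidz 243
[1.83, 0.78, 0.28] [-3.7, -1.5, 6.3] [-0.47  0.13  2.06  0.22  0.71  2.31] 0.0 base [ 480. -153.  193.] lidz 238
[2.01, 0.6, 0.41] [-3.7, -1.5, 6.3] [-0.49  0.18  2.    0.18  0.79  2.42] 0.0 base [ 484. -173.  191.] lidz 230
[2.17, 0.37, 0.53] [-3.7, -1.5, 6.3] [-0.52  0.24  1.94  0.16  0.87  2.52] 0.0 base [ 488. -195.  186.] lidz 222
[2.32, 0.09, 0.62] [-3.7, -1.5, 6.3] [-0.56  0.3   1.87  0.14  0.95  2.61] 0.0 base [ 493. -218.  181.] lidz 212
[2.43, -0.23, 0.69] [-3.7, -1.5, 6.3] [-0.59  0.36  1.8   0.13  1.04  2.69] 0.0 base [ 498. -243.  173.] lidz 202
```

```bash
python3 -m pendant '[{"dp":[0.7,0.1,-0.6],"rot":[-1.9,-0.7,3.1]},{"dp":[0.7,0.1,-0.6],"rot":[-1.9,-0.7,3.1]},{"dp":[0.6,0.1,-0.6],"rot":[-1.9,-0.7,3.1]},{"dp":[0.6,0.1,-0.6],"rot":[-1.9,-0.7,3.1]},{"dp":[0.6,0.1,-0.6],"rot":[-1.9,-0.7,3.1]},{"dp":[0.6,0.1,-0.6],"rot":[-1.9,-0.7,3.1]},{"dp":[0.5,0.2,-0.6],"rot":[-1.9,-0.7,3.1]},{"dp":[0.5,0.2,-0.6],"rot":[-1.9,-0.7,3.1]},{"dp":[0.5,0.2,-0.6],"rot":[-1.9,-0.7,3.1]},{"dp":[0.5,0.2,-0.6],"rot":[-1.9,-0.7,3.1]}]'
python3 -m pendant '[{"dp":[0.4,0.3,-0.6],"rot":[-1.9,-0.7,3.1]},{"dp":[0.4,0.3,-0.6],"rot":[-1.9,-0.7,3.1]},{"dp":[0.4,0.3,-0.5],"rot":[-1.9,-0.7,3.1]},{"dp":[0.4,0.3,-0.5],"rot":[-1.9,-0.7,3.1]},{"dp":[0.4,0.4,-0.5],"rot":[-1.9,-0.7,3.1]},{"dp":[0.4,0.4,-0.5],"rot":[-1.9,-0.7,3.1]},{"dp":[0.4,0.4,-0.4],"rot":[-1.9,-0.7,3.1]},{"dp":[0.4,0.4,-0.4],"rot":[-1.9,-0.7,3.1]},{"dp":[0.5,0.5,-0.3],"rot":[-1.9,-0.7,3.1]},{"dp":[0.5,0.5,-0.3],"rot":[-1.9,-0.7,3.1]}]'
python3 -m pendant '[{"dp":[0.5,0.5,-0.3],"rot":[-1.9,-0.7,3.1]},{"dp":[0.5,0.5,-0.3],"rot":[-1.9,-0.7,3.1]},{"dp":[0.6,0.5,-0.2],"rot":[-1.9,-0.7,3.1]},{"dp":[0.6,0.5,-0.2],"rot":[-1.9,-0.7,3.1]},{"dp":[0.7,0.5,-0.1],"rot":[-1.9,-0.7,3.1]},{"dp":[0.7,0.5,-0.1],"rot":[-1.9,-0.7,3.1]},{"dp":[0.7,0.5,0],"rot":[-1.9,-0.7,3.1]},{"dp":[0.7,0.5,0],"rot":[-1.9,-0.7,3.1]},{"dp":[0.8,0.5,0.1],"rot":[-1.9,-0.7,3.1]},{"dp":[0.8,0.5,0.1],"rot":[-1.9,-0.7,3.1]}]'
cat >> h.py <<'E'
yc=np.array([.208,.978,0]);u=np.array([0,0,1.]);xc=np.array([.978,-.208,0])
r15=np.radians(15);j=-yc*np.cos(r15)+u*np.sin(r15);n=yc*np.sin(r15)+u*np.cos(r15);t22=np.radians(22);a1=-n*np.cos(t22)-j*np.sin(t22)
R1=frame(a1,-xc);b=np.array([-41.1,.6,-4.2]);T=np.array([499,-239.2,62])+4*j-R1.apply(b)
E
python3 - <<'E'
from h import *
from cell import manip
s=manip.state();print(s["joint_positions"].round(2),s["gripper_force"])
plan(T+[0,0,110],R1,10)
E
```

```text
time: 23.4
tcp_pos: [508.8, -28.0, 147.9]
tcp_rot: [-0.179, 0.878, -0.015, 0.444]
ft_force: [-0.4, -0.6, -2.9]
gripper_width: 0.604
gripper_force: 26.4
time: 24.4
tcp_pos: [494.6, -86.6, 187.6]
tcp_rot: [-0.147, 0.885, -0.306, 0.319]
ft_force: [-0.1, 1.1, -3.8]
gripper_width: 0.598
gripper_force: 26.4
time: 25.4
tcp_pos: [488.1, -165.7, 193.2]
tcp_rot: [-0.101, 0.807, -0.558, 0.166]
ft_force: [0.4, 0.6, -2.8]
gripper_width: 0.599
gripper_force: 26.4
[-0.42  0.07  2.17  0.26  0.55  2.17] 26.38536125421524
total cm 12.05 deg 40.6
[1.05, 0.5, 0.31] [-2.1, -1.0, 3.4]
[1.08, 0.43, 0.31] [-2.1, -1.0, 3.4]
[1.11, 0.35, 0.3] [-2.1, -1.0, 3.4]
[1.14, 0.27, 0.29] [-2.1, -1.0, 3.4]
[1.15, 0.2, 0.28] [-2.1, -1.0, 3.4]
[1.17, 0.12, 0.27] [-2.1, -1.0, 3.4]
[1.18, 0.04, 0.25] [-2.1, -1.0, 3.4]
[1.18, -0.04, 0.23] [-2.1, -1.0, 3.4]
[1.18, -0.11, 0.21] [-2.1, -1.0, 3.4]
[1.18, -0.19, 0.18] [-2.1, -1.0, 3.4]
```

```bash
python3 -m pendant '[{"dp":[1.1,0.5,0.3],"rot":[-2.1,-1.0,3.4]},{"dp":[1.1,0.4,0.3],"rot":[-2.1,-1.0,3.4]},{"dp":[1.1,0.35,0.3],"rot":[-2.1,-1.0,3.4]},{"dp":[1.1,0.3,0.3],"rot":[-2.1,-1.0,3.4]},{"dp":[1.1,0.2,0.3],"rot":[-2.1,-1.0,3.4]},{"dp":[1.1,0.1,0.3],"rot":[-2.1,-1.0,3.4]},{"dp":[1.0,0,0.2],"rot":[-2.1,-1.0,3.4]},{"dp":[0.8,0,0.2],"rot":[-1.6,-0.8,2.6]},{"dp":[0.5,0,0.1],"rot":[-1,-0.5,1.7]},{"dp":[0.2,0,0],"rot":[-0.5,-0.2,0.9]}]'
python3 -m pendant '[{"dp":[0,0,0],"rot":[0,0,0]},{"dp":[0,0,0],"rot":[0,0,0]},{"dp":[0,0,0],"rot":[0,0,0]},{"dp":[0,0,0],"rot":[0,0,0]},{"dp":[0,0,0],"rot":[0,0,0]},{"dp":[0,0,0],"rot":[0,0,0]},{"dp":[0,0,0],"rot":[0,0,0]},{"dp":[0,0,0],"rot":[0,0,0]},{"dp":[0,0,0],"rot":[0,0,0]},{"dp":[0,0,0],"rot":[0,0,0]}]'
python3 - <<'E'
from h import *
from cell import manip
s=manip.state();print(s["tcp_pos"],s["joint_positions"].round(2),s["gripper_force"],T)
plan(T+[0,0,30],R1,10)
c=manip.read_camera("wrist");cv2.imwrite("pics/w3.png",c["frame"])
c=manip.read_camera("scene");cv2.imwrite("pics/s3.png",cv2.resize(c["frame"][180:320,130:330],None,fx=3.5,fy=3.5));np.savez("s3.npz",**c)
E
```

```text
time: 26.4
tcp_pos: [490.3, -259.7, 168.9]
tcp_rot: [0.055, -0.658, 0.751, 0.01]
ft_force: [-0.5, 0.9, -3.1]
gripper_width: 0.602
gripper_force: 26.5
time: 27.4
tcp_pos: [491.0, -259.6, 169.3]
tcp_rot: [0.055, -0.658, 0.751, 0.009]
ft_force: [0.9, 0.4, -3.0]
gripper_width: 0.602
gripper_force: 26.5
[ 490.98192774 -259.61293813  169.26106927] [-0.56  0.31  1.86  0.14  0.97  2.64] 26.456680297851562 [ 490.40352518 -282.50421525   53.85836631]
total cm 8.84 deg 5.7
[0.31, 0.03, 0.83] [-0.3, -0.1, 0.5]
[0.31, 0.02, 0.83] [-0.3, -0.1, 0.5]
[0.31, 0.01, 0.83] [-0.3, -0.1, 0.5]
[0.31, 0.01, 0.83] [-0.3, -0.1, 0.5]
[0.32, -0.0, 0.83] [-0.3, -0.1, 0.5]
[0.32, -0.01, 0.82] [-0.3, -0.1, 0.5]
[0.32, -0.01, 0.82] [-0.3, -0.1, 0.5]
[0.32, -0.02, 0.82] [-0.3, -0.1, 0.5]
[0.32, -0.03, 0.82] [-0.3, -0.1, 0.5]
[0.33, -0.04, 0.82] [-0.3, -0.1, 0.5]
```

View pics/s3.png

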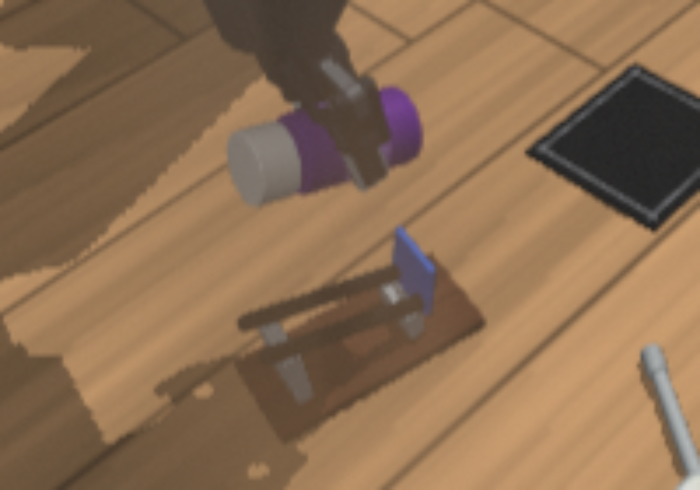

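View pics/w3.png

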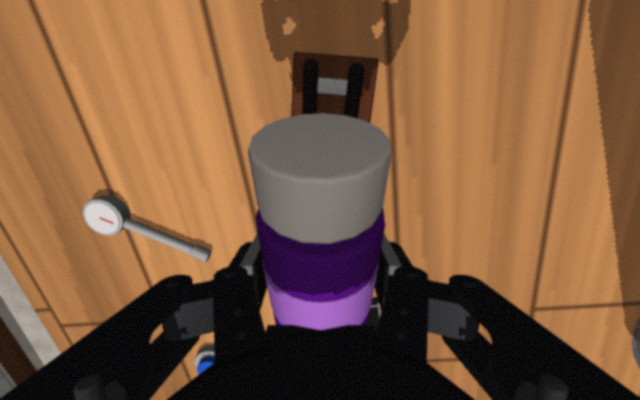

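Scene and wrist views show the jar held nearly parallel to the rods, lid towards the raised end, centred over the rods (wrist view: lid at 320, rods at 310–355, far below). I'll descend to just above the rods.

```bash
python3 -m pendant '[{"dp":[0.2,0.02,0.5],"rot":[-0.3,-0.1,0.5]},{"dp":[0.4,0.02,1.1],"rot":[-0.4,-0.1,0.6]},{"dp":[0.5,0.02,1.4],"rot":[-0.4,-0.1,0.7]},{"dp":[0.5,0,1.6],"rot":[-0.4,-0.2,0.7]},{"dp":[0.5,0,1.6],"rot":[-0.4,-0.2,0.7]},{"dp":[0.5,0,1.4],"rot":[-0.4,-0.1,0.6]},{"dp":[0.4,-0.02,1.1],"rot":[-0.3,-0.1,0.5]},{"dp":[0.3,-0.02,0.7],"rot":[-0.2,-0.1,0.4]},{"dp":[0.2,-0.02,0.4],"rot":[-0.2,0,0.3]},{"dp":[0.05,0,0.15],"rot":[0,0,0]}]'
python3 -m pendant '[{"dp":[0,0,0],"rot":[0,0,0]},{"dp":[0,0,0],"rot":[0,0,0]},{"dp":[0,0,0],"rot":[0,0,0]},{"dp":[0,0,0],"rot":[0,0,0]},{"dp":[0,0,0],"rot":[0,0,0]},{"dp":[0,0,0],"rot":[0,0,0]},{"dp":[0,0,0],"rot":[0,0,0]},{"dp":[0,0,0],"rot":[0,0,0]},{"dp":[0,0,0],"rot":[0,0,0]},{"dp":[0,0,0],"rot":[0,0,0]}]'
python3 - <<'E'
from h import *
from cell import manip
s=manip.state();print(s["tcp_pos"],T+2*j)
plan(T+2*j+[0,0,4],R1,1)
c=manip.read_camera("scene");cv2.imwrite("pics/s4.png",cv2.resize(c["frame"][200:310,180:300],None,fx=5,fy=5,interpolation=2));np.savez("s4.npz",**c)
W=pts(c);f=cv2.cvtColor(c["frame"],cv2.COLOR_BGR2HSV).astype(int);ok=c["z_map"]>0
bl=ok&(np.hypot(W[...,0]-499,W[...,1]+239)<50)&(f[...,0]>108)&(f[...,0]<122)&(f[...,1]>70)&(W[...,2]>25)
pu=ok&(np.hypot(W[...,0]-490,W[...,1]+280)<80)&(f[...,0]>128)&(f[...,0]<150)&(f[...,1]>80)&(W[...,2]>45)
for n_,m in(("blue",bl),("purple",pu)):
    p=W[m]-[499,-239.2,62]
    print(n_,m.sum(),"along j",np.percentile(p@j,[2,50,98]).round(1),"n",np.percentile(p@n,[2,50,98]).round(1),"x",np.percentile(p@xc,[2,50,98]).round(1))
E
```

```text
time: 28.5
tcp_pos: [489.9, -284.8, 66.4]
tcp_rot: [0.044, -0.626, 0.778, 0.037]
ft_force: [-0.4, 0.7, -3.0]
gripper_width: 0.6
gripper_force: 26.5
time: 29.5
tcp_pos: [489.8, -284.6, 66.6]
tcp_rot: [0.044, -0.626, 0.778, 0.037]
ft_force: [0.1, -0.1, -2.5]
gripper_width: 0.602
gripper_force: 26.5
[ 489.84002989 -284.62132624   66.63158735] [ 490.00170003 -284.39356617   54.3760044 ]
total cm 0.83 deg 0.5
[0.07, -0.01, 0.82] [0.1, -0.4, -0.3]
blue 16 along j [-5.2 -3.7 -1. ] n [5.7 7.  8.4] x [-2.  11.4 24.3]
purple 137 along j [11.3 24.1 38.1] n [23.5 34.  37.8] x [-9.2 12.6 22.1]
```

View pics/s4.png

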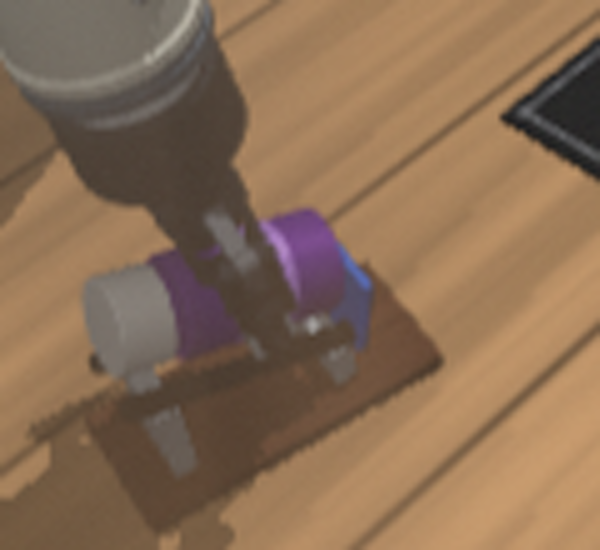

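The view shows the jar about 12 mm above the rods (crop 230,280), base just short of the blue stop (355,300). The depth points agree with my seat estimate to about 1–2 mm.

```bash
python3 -m pendant '[{"dp":[0.01,0,0.1],"rot":[0,-0.1,-0.1]},{"dp":[0.01,0,0.15],"rot":[0,-0.1,-0.1]},{"dp":[0.02,0,0.15],"rot":[0,-0.1,-0.1]},{"dp":[0.02,0,0.15],"rot":[0,-0.1,0]},{"dp":[0.01,0,0.12],"rot":[0,0,0]},{"dp":[0,0,0.08],"rot":[0,0,0]},{"dp":[0,0,0.05],"rot":[0,0,0]},{"dp":[0,0,0.05],"rot":[0,0,0]},{"dp":[0,0,0],"rot":[0,0,0]},{"dp":[0,0,0],"rot":[0,0,0]}]'
python3 -m pendant '[{"dp":[0,0,0],"rot":[0,0,0]},{"dp":[0,0,0.03],"rot":[0,0,0]},{"dp":[0,0,0.03],"rot":[0,0,0]},{"dp":[0,0,0.03],"rot":[0,0,0]},{"dp":[0,0,0.03],"rot":[0,0,0]},{"dp":[0,0,0],"rot":[0,0,0]},{"dp":[0,0,0],"rot":[0,0,0]},{"dp":[0,0,0],"rot":[0,0,0]},{"dp":[0,0,0],"rot":[0,0,0]},{"dp":[0,0,0],"rot":[0,0,0]}]'
```

```text
time: 30.55
tcp_pos: [489.9, -284.3, 58.1]
tcp_rot: [0.047, -0.628, 0.776, 0.039]
ft_force: [0.7, -0.4, -2.7]
gripper_width: 0.601
gripper_force: 26.5
time: 31.55
tcp_pos: [489.9, -284.2, 56.9]
tcp_rot: [0.047, -0.628, 0.776, 0.039]
ft_force: [0.8, -0.0, -3.3]
gripper_width: 0.603
gripper_force: 26.5
```

```bash
python3 -m pendant '[{"dp":[0,0,0.03],"rot":[0,0,0]},{"dp":[0,0,0.03],"rot":[0,0,0]},{"dp":[0,0,0.03],"rot":[0,0,0]},{"dp":[0,0,0.03],"rot":[0,0,0]},{"dp":[0,0,0],"rot":[0,0,0]},{"dp":[0,0,0],"rot":[0,0,0]},{"dp":[0,0,0],"rot":[0,0,0]},{"dp":[0,0,0],"rot":[0,0,0]},{"dp":[0,0,0],"rot":[0,0,0]},{"dp":[0,0,0],"rot":[0,0,0]}]'
```

```text
time: 32.55
tcp_pos: [490.0, -284.1, 55.8]
tcp_rot: [0.047, -0.628, 0.776, 0.039]
ft_force: [0.8, 0.0, -2.9]
gripper_width: 0.601
gripper_force: 26.5
```

```bash
python3 -m pendant '[{"dp":[0,0,0.02],"rot":[0,0,0]},{"dp":[0,0,0.02],"rot":[0,0,0]},{"dp":[0,0,0.02],"rot":[0,0,0]},{"dp":[0,0,0],"rot":[0,0,0]},{"dp":[0,0,0],"rot":[0,0,0]},{"dp":[0,0,0],"rot":[0,0,0]},{"dp":[0,0,0],"rot":[0,0,0]},{"dp":[0,0,0],"rot":[0,0,0]},{"dp":[0,0,0],"rot":[0,0,0]},{"dp":[0,0,0],"rot":[0,0,0]}]'
```

```text
time: 33.55
tcp_pos: [489.9, -284.0, 55.1]
tcp_rot: [0.047, -0.628, 0.776, 0.039]
ft_force: [0.4, 1.0, -2.8]
gripper_width: 0.6
gripper_force: 26.5
```

```bash
python3 -m pendant '[{"dp":[0,0,0.02],"rot":[0,0,0]},{"dp":[0,0,0.02],"rot":[0,0,0]},{"dp":[0,0,0.02],"rot":[0,0,0]},{"dp":[0,0,0],"rot":[0,0,0]},{"dp":[0,0,0],"rot":[0,0,0]},{"dp":[0,0,0],"rot":[0,0,0]},{"dp":[0,0,0],"rot":[0,0,0]},{"dp":[0,0,0],"rot":[0,0,0]},{"dp":[0,0,0],"rot":[0,0,0]},{"dp":[0,0,0],"rot":[0,0,0]}]'
```

```text
time: 34.55
tcp_pos: [490.0, -283.9, 54.6]
tcp_rot: [0.047, -0.628, 0.776, 0.039]
ft_force: [-0.2, -0.1, -2.6]
gripper_width: 0.602
gripper_force: 26.5
```

```bash
python3 -m pendant '[{"dp":[0,0,0.02],"rot":[0,0,0]},{"dp":[0,0,0.02],"rot":[0,0,0]},{"dp":[0,0,0.02],"rot":[0,0,0]},{"dp":[0,0,0],"rot":[0,0,0]},{"dp":[0,0,0],"rot":[0,0,0]},{"dp":[0,0,0],"rot":[0,0,0]},{"dp":[0,0,0],"rot":[0,0,0]},{"dp":[0,0,0],"rot":[0,0,0]},{"dp":[0,0,0],"rot":[0,0,0]},{"dp":[0,0,0],"rot":[0,0,0]}]'
```

```text
time: 35.55
tcp_pos: [490.0, -283.8, 54.1]
tcp_rot: [0.047, -0.628, 0.776, 0.039]
ft_force: [-1.5, 1.5, 3.9]
gripper_width: 0.605
gripper_force: 27.0
```

```bash
python3 -m pendant '[{"dp":[-0.01,0,-0.03],"rot":[0,0,0]},{"dp":[-0.046,0,0.019],"rot":[0,0,0]},{"dp":[-0.046,0,0.019],"rot":[0,0,0]},{"dp":[-0.046,0,0.019],"rot":[0,0,0]},{"dp":[-0.046,0,0.019],"rot":[0,0,0]},{"dp":[-0.046,0,0.019],"rot":[0,0,0]},{"dp":[-0.046,0,0.019],"rot":[0,0,0]},{"dp":[0,0,0],"rot":[0,0,0]},{"dp":[0,0,0],"rot":[0,0,0]},{"dp":[0,0,0],"rot":[0,0,0]}]'
```

```text
time: 36.55
tcp_pos: [490.6, -280.8, 53.4]
tcp_rot: [0.047, -0.628, 0.776, 0.039]
ft_force: [0.3, 0.6, -2.6]
gripper_width: 0.603
gripper_force: 26.5
```

```bash
python3 -m pendant '[{"dp":[-0.03,0,0.012],"rot":[0,0,0]},{"dp":[-0.03,0,0.012],"rot":[0,0,0]},{"dp":[-0.03,0,0.012],"rot":[0,0,0]},{"dp":[-0.03,0,0.012],"rot":[0,0,0]},{"dp":[-0.03,0,0.012],"rot":[0,0,0]},{"dp":[0,0,0],"rot":[0,0,0]},{"dp":[0,0,0],"rot":[0,0,0]},{"dp":[0,0,0],"rot":[0,0,0]},{"dp":[0,0,0],"rot":[0,0,0]},{"dp":[0,0,0],"rot":[0,0,0]}]'
```

```text
time: 37.55
tcp_pos: [490.9, -279.4, 53.1]
tcp_rot: [0.047, -0.628, 0.776, 0.039]
ft_force: [0.2, -0.1, -2.5]
gripper_width: 0.6
gripper_force: 26.5
```

Gap is now about 1.5 mm. I'll lower into contact again and release.

```bash
python3 -m pendant '[{"dp":[0,0,0.02],"rot":[0,0,0]},{"dp":[0,0,0.02],"rot":[0,0,0]},{"dp":[0,0,0.01],"rot":[0,0,0]},{"dp":[0,0,0],"rot":[0,0,0]},{"dp":[0,0,0],"rot":[0,0,0]},{"dp":[0,0,0],"rot":[0,0,0]},{"dp":[0,0,0],"rot":[0,0,0]},{"dp":[0,0,0],"rot":[0,0,0]},{"dp":[0,0,0],"rot":[0,0,0]},{"dp":[0,0,0],"rot":[0,0,0]}]'
```

```text
time: 38.55
tcp_pos: [490.9, -279.4, 52.8]
tcp_rot: [0.047, -0.628, 0.776, 0.039]
ft_force: [-2.2, 1.1, 5.0]
gripper_width: 0.602
gripper_force: 27.2
```

```bash
python3 -m pendant '[{"dp":[0,0,0],"rot":[0,0,0]},{"dp":[0,0,0],"rot":[0,0,0]},{"dp":[0,0,0],"rot":[0,0,0]},{"dp":[0,0,0],"rot":[0,0,0]},{"dp":[0,0,0],"rot":[0,0,0]},{"dp":[0,0,0],"rot":[0,0,0]},{"dp":[0,0,0],"rot":[0,0,0]},{"dp":[0,0,0],"rot":[0,0,0]},{"dp":[0,0,0],"rot":[0,0,0]},{"dp":[0,0,0],"rot":[0,0,0]}]' 5.15
python3 -m pendant '[{"dp":[0,0,0],"rot":[0,0,0]},{"dp":[0,0,0],"rot":[0,0,0]},{"dp":[0,0,0],"rot":[0,0,0]},{"dp":[0,0,0],"rot":[0,0,0]},{"dp":[0,0,0],"rot":[0,0,0]},{"dp":[0,0,0],"rot":[0,0,0]},{"dp":[0,0,0],"rot":[0,0,0]},{"dp":[0,0,0],"rot":[0,0,0]},{"dp":[0,0,0],"rot":[0,0,0]},{"dp":[0,0,0],"rot":[0,0,0]}]' 6.6
```

```text
time: 39.55
tcp_pos: [491.0, -279.4, 52.7]
tcp_rot: [0.047, -0.628, 0.776, 0.039]
ft_force: [-1.7, 1.5, 6.1]
gripper_width: 0.6
gripper_force: 15.2
time: 40.55
tcp_pos: [490.9, -279.4, 52.6]
tcp_rot: [0.047, -0.628, 0.776, 0.039]
ft_force: [-1.5, 0.5, 0.1]
gripper_width: 0.774
gripper_force: 0.0
```

```bash
python3 -m pendant '[{"dp":[0,0,0],"rot":[0,0,0]},{"dp":[0,0,-0.3],"rot":[0,0,0]},{"dp":[0,0,-0.8],"rot":[0,0,0]},{"dp":[0,0,-1.4],"rot":[0,0,0]},{"dp":[0,0,-2],"rot":[0,0,0]},{"dp":[0,0,-2.5],"rot":[0,0,0]},{"dp":[0,0,-2.5],"rot":[0,0,0]},{"dp":[0,0,-2],"rot":[0,0,0]},{"dp":[0,0,-1],"rot":[0,0,0]},{"dp":[0,0,0],"rot":[0,0,0]}]' 7.2
python3 - <<'E'
from h import *
from cell import manip
c=manip.read_camera("scene");cv2.imwrite("pics/s5.png",cv2.resize(c["frame"][160:340,170:390],None,fx=3,fy=3))
W=pts(c);ok=c["z_map"]>0;f=cv2.cvtColor(c["frame"],cv2.COLOR_BGR2HSV).astype(int)
near=ok&(np.hypot(W[...,0]-490,W[...,1]+285)<85)&(W[...,2]>50)&(W[...,2]<130)
pu=near&(f[...,0]>128)&(f[...,0]<150)&(f[...,1]>80)
wh=near&(f[...,1]<60)
for k,m in(("purple",pu),("white",wh)):
    p=W[m]-[499,-239.2,62];print(k,m.sum(),"j",np.percentile(p@j,[2,50,98]).round(1),"n",np.percentile(p@n,[2,50,98]).round(1),"x",np.percentile(p@xc,[2,50,98]).round(1))
E
```

```text
time: 41.55
tcp_pos: [488.7, -295.1, 178.7]
tcp_rot: [0.048, -0.628, 0.776, 0.037]
ft_force: [0.2, 0.3, 0.6]
gripper_width: 0.842
gripper_force: 0.0
purple 368 j [ 3.5 48.  80.1] n [11.7 21.6 25.9] x [-11.3   9.9  21.8]
white 408 j [ -2.7  99.4 110.8] n [-35.    6.6  22.6] x [-15.3  15.9  27.1]
```

View pics/s5.png

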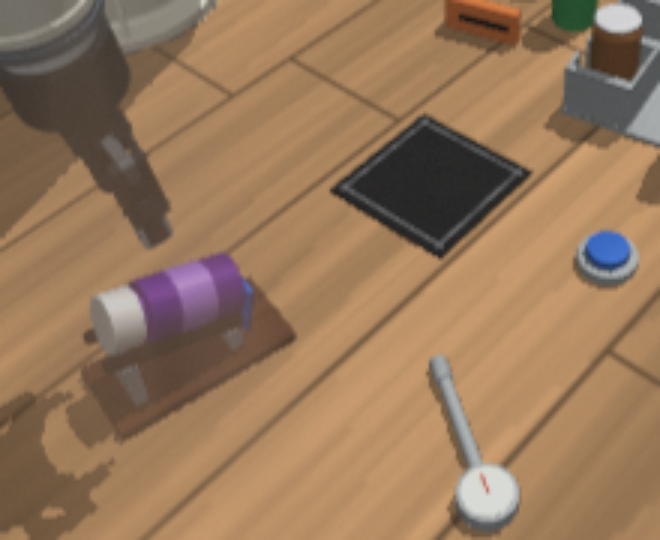

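The jar lies in the cradle (crop 175,300), base at the blue stop (248,300) and lid at the raised end, with its points within about 2 mm of the expected seat. The gripper is clear and the bystanders are undisturbed, so I'm handing in.

```bash
python3 -c "
from cell import manip
print(manip.finish_job())"
```

```text
the job is handed in; nothing more can be done
None
```

I moved the jar from the rack to the mat, released it there, then laid it in the cradle with its base at the blue stop and its lid at the raised end. I handed the job in at about 42 s; the hand-in gave no verdict, but the last camera check put the jar within a few millimetres of the seat and showed nothing else disturbed.

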